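Put the rover packs on charge and hang up the signal lamp

ROBOT

A 6-joint arm with a two-finger parallel gripper is mounted at the origin on the work surface. World frame = base frame: x ahead of the robot, y to its left, z up, the work surface at z = 0. Lengths are in m, angles in rad, forces in N, time in s.
With the tool pointing down it reaches from about 0.35 to 0.85 m from the base axis. Payload 8.1 kg.
Tool frame: the origin (TCP) lies at the very end of the fingers, on their centre line; the grasp point (between the pads) lies 19 mm behind it; z points along the fingers, x is the direction in which the jaws open and shut, and the axes are right-handed (so a half turn about z gives the same grasp; the last joint's range is limited). The gripper opens to 85 mm and grips with 20 to 120 N. Pads are 22 mm wide; open, the fingers measure 114 mm over their backs; the gripper's body (76 mm by 85 mm) begins 54 mm behind the grasp point. The pads swing forward as they close: fully open they stand 13 mm farther back than shut.
Start: joints at [-1.231, 0.13, 1.488, -0, 1.523, -0.085], TCP at [0.247, -0.547, 0.231] pointing down, gripper open.
Joint ranges: [-2.96, 2.96], [-0.89, 2.26], [0.02, 2.5], [-1.34, 4.48], [0, 2.73], [-2.66, 2.66]. Speed limits (rad/s): [2.39, 2.39, 2.79, 3.14, 3.14, 3.14].

INTERFACE

Orientations are given as [roll, pitch, yaw] about the fixed x, y, z axes, in that order (R = Rz(yaw) Ry(pitch) Rx(roll)).
In Python, from plant import ctrl, vision, job gives the robot as it stands.
- The arm moves only by the tool carry_out, never from a script. Its arguments are lists of equal length, an entry for each row: "translation": the shift along the tool's x, y, z in m, a list of three; "twist": the turn, a rotation vector about the tool's x, y, z in rad, a list of three; "fingers": the opening, from 0 (shut) to 1 (fully open). In form: {"translation": [[x, y, z], ...], "twist": [[wx, wy, wz], ...], "fingers": [fingers, ...]}. A call has 1 to 12 rows; each row shifts and turns the commanded pose from where the row before left it, along the tool's axes as they then stand; what a row does not reach is not made up. A row lasts 1/10 s, in which the tool goes at most 50 mm and 8.59 degrees, less where a joint would pass 70% of its speed; a pose out of reach is approached as far as the arm can. A call with a gripper value outside its range is refused whole. The fingers move at their own pace and stop on an object; the grip force is fixed at half the most. Time passes only in rows, so rows that do not move let the fingers close. It gives the time, the measured TCP pose, the force and the opening at its end, in the units of the state.
- ctrl.state(): the state, without advancing time (a new reading comes with each control period).
- vision.read_camera(name): name is "scene" or "side" or "wrist"; returns the picture (480x640x3 uint8, red, green, blue); there is no depth.
- vision.get_calibration(name): a dict with "fovy" (degrees; the focal length in pixels is half the picture's height over the tangent of half this angle, whatever the lens; pixels are square), "cx", "cy" (the principal point, pixels), "world_to_cam" (4x4, takes a point from world to camera coordinates). Camera axes: x right, y up, looking along -z (the intrinsics and any distortion apply to the point x, -y, -z); pixel columns grow to the right and rows downward; lengths in m; the calibration is good to about 2 mm. A picture is of the moment at which its call begins: read the wrist's pose just before it. get_calibration takes no time and is no camera call; for the wrist camera it gives the pose at the moment of the call.
- job.close_job(): hands the job in, once; it reports no verdict.
The state is a dict: "t": time; "joint_positions": joint angles; "joint_vel": joint speeds; "effort": joint torques, N m; "tcp_pos": TCP position; "eef_rot": TCP orientation; "force": force on the tool from outside, world axes, zero at the start; "moment": the same for the moment, N m; "width": opening from 0.0 (shut) to 1.0 (fully open).
Only numpy, scipy, OpenCV 4.12 (cv2) and the standard library are available. Lean on these libraries where they do the work, as an engineer would, in place of code of your own. Each camera call takes 0.05 s, during which the arm holds its last target. There are 200 camera calls.

TASK

The lesson is over: put every battery pack on the table on charge by lowering it into a free charger socket with its lugs in the entry slots, pushing it down against the spring, twisting it clockwise and letting it spring back up into its notch so that it is locked. When all the packs are locked, hang the lamp by its bail on the sprung hook, tug it gently down until the hook has sunk about 15 mm, to see that it holds, then ease up and let go. Leave the other things on the table alone.

Things in the scene. Friction and masses are not known exactly. Their poses are not given: they have to be found in the camera images.
- pack0_center (a point): Battery pack, 300 g, 108 mm tall, standing; three or four packs are present. Point: on its axis half-way up, 54 mm above the underside. Spigot 48 mm across up to 32 mm above the underside, black body 68 mm across to 72 mm, then a grey grip bar 60 mm long, 24 mm thick, to 108 mm. Bar along x, z up; a half turn makes no difference.
- pack1_center (a point): Second pack, same as pack0. Lugs of every pack: two, steel, on opposite sides of the spigot right under the ends of the grip bar (along x), reaching 34 mm from the axis, 10 mm wide, 4 to 12 mm above the underside.
- pack2_center (a point): Third pack, same as pack0 and pack1.
- pack3_center (a point): Fourth pack, same as pack0 and pack1.
- charger: Fixed grey block, 100 (x) by 400 (y) by 45 mm high, four equal bayonet sockets in a row along its y, 100 mm apart; any pack fits any socket. Origin: centre of its underside. In each socket a spring plate, unloaded 6 mm below the top face, pushes up with 600 N/m.
- socket0 (a point): Socket: point on its axis in the charger's top face, axes as the charger's. Bore 52 mm; two lug slots 14 mm wide at +60 and +240 deg (counter-clockwise from above) from the charger's x. A pack just set in the slots rests with its underside 11 mm below the top face.
- socket1 (a point): Second socket, same. To lock: push the pack until its underside is 26 to 32 mm below the top face (8 to 14 N; at 32 its shoulder meets the face), turn it 60 deg clockwise seen from above so that its bar lies along the charger's x (a stop is just beyond), let it rise.
- socket2 (a point): Third socket, same. A locked pack sits with its lugs sprung up in the notches, underside 20 mm below the top face (pack's centre 34 mm above it), bar along the charger's x.
- socket3 (a point): Fourth socket, same as the others.
- lamp_center (a point): Lamp, 250 g, 165 mm tall, standing. Point: on its axis half-way up, 82.5 mm above its underside. Body 60 to 66 mm across, 60 mm high, on a steel foot 88 mm across, 12 mm thick; over it a peaked bail of 10 mm steel bar in its y-z plane, opening 46 mm wide, looking along x; on the peak a finger tab 14 mm (x) by 30 mm (y), 123 to 165 mm above the underside. A half turn makes no difference.
- lamp_eye (a point): Point under the peak of the lamp's bail where the hook rod's axis lies when the lamp hangs: 111 mm above the lamp's underside. The opening is free from there down to the body's top, 60 mm above the underside.
- hook_seat (a point): Seat: point on the axis of the hook's level 10 mm rod, 180 mm above the table; axes as its fixed stand's. The rod runs along x, from a slide block 53 mm to +x (post face at 73 mm, post top 210 mm above the table) to a free end 28 mm to -x, which turns up: tip top 19 mm above the rod's axis. The lamp comes on from -x over the tip, bail across the rod.
- hook (a joint): How far the sprung hook has sunk, m: about 0 unloaded, grows downward, 400 N/m, end stop at 0.030. The lamp's own weight sinks it 5 to 7.5 mm.
Things that resemble listed ones, but are neither listed nor needed, are in the scene too. Leave any pink look-alike of the part that bears pack1_center alone.

How it is judged:
On the way, in this order (a step that is already met when the one before it is completed fails the run):
1. every battery pack on the table is locked in a charger socket and let go (((horizontal distance between pack0_center and socket0 below 0.006 m and z of pack0_center in the frame of socket0 between 0.0305 and 0.0375 m and angle between the x axis of pack0_center and the x axis of socket0, either way round below 0.16 rad and angle between pack0_center's own z axis and vertical below 0.08 rad) or (horizontal distance between pack0_center and socket1 below 0.006 m and z of pack0_center in the frame of socket1 between 0.0305 and 0.0375 m and angle between the x axis of pack0_center and the x axis of socket1, either way round below 0.16 rad and angle between pack0_center's own z axis and vertical below 0.08 rad) or (horizontal distance between pack0_center and socket2 below 0.006 m and z of pack0_center in the frame of socket2 between 0.0305 and 0.0375 m and angle between the x axis of pack0_center and the x axis of socket2, either way round below 0.16 rad and angle between pack0_center's own z axis and vertical below 0.08 rad) or (horizontal distance between pack0_center and socket3 below 0.006 m and z of pack0_center in the frame of socket3 between 0.0305 and 0.0375 m and angle between the x axis of pack0_center and the x axis of socket3, either way round below 0.16 rad and angle between pack0_center's own z axis and vertical below 0.08 rad)) and contact force between the fingers and pack0 below 0.2 N and ((horizontal distance between pack1_center and socket0 below 0.006 m and z of pack1_center in the frame of socket0 between 0.0305 and 0.0375 m and angle between the x axis of pack1_center and the x axis of socket0, either way round below 0.16 rad and angle between pack1_center's own z axis and vertical below 0.08 rad) or (horizontal distance between pack1_center and socket1 below 0.006 m and z of pack1_center in the frame of socket1 between 0.0305 and 0.0375 m and angle between the x axis of pack1_center and the x axis of socket1, either way round below 0.16 rad and angle between pack1_center's own z axis and vertical below 0.08 rad) or (horizontal distance between pack1_center and socket2 below 0.006 m and z of pack1_center in the frame of socket2 between 0.0305 and 0.0375 m and angle between the x axis of pack1_center and the x axis of socket2, either way round below 0.16 rad and angle between pack1_center's own z axis and vertical below 0.08 rad) or (horizontal distance between pack1_center and socket3 below 0.006 m and z of pack1_center in the frame of socket3 between 0.0305 and 0.0375 m and angle between the x axis of pack1_center and the x axis of socket3, either way round below 0.16 rad and angle between pack1_center's own z axis and vertical below 0.08 rad)) and contact force between the fingers and pack1 below 0.2 N and ((horizontal distance between pack2_center and socket0 below 0.006 m and z of pack2_center in the frame of socket0 between 0.0305 and 0.0375 m and angle between the x axis of pack2_center and the x axis of socket0, either way round below 0.16 rad and angle between pack2_center's own z axis and vertical below 0.08 rad) or (horizontal distance between pack2_center and socket1 below 0.006 m and z of pack2_center in the frame of socket1 between 0.0305 and 0.0375 m and angle between the x axis of pack2_center and the x axis of socket1, either way round below 0.16 rad and angle between pack2_center's own z axis and vertical below 0.08 rad) or (horizontal distance between pack2_center and socket2 below 0.006 m and z of pack2_center in the frame of socket2 between 0.0305 and 0.0375 m and angle between the x axis of pack2_center and the x axis of socket2, either way round below 0.16 rad and angle between pack2_center's own z axis and vertical below 0.08 rad) or (horizontal distance between pack2_center and socket3 below 0.006 m and z of pack2_center in the frame of socket3 between 0.0305 and 0.0375 m and angle between the x axis of pack2_center and the x axis of socket3, either way round below 0.16 rad and angle between pack2_center's own z axis and vertical below 0.08 rad)) and contact force between the fingers and pack2 below 0.2 N and ((horizontal distance between pack3_center and socket0 below 0.006 m and z of pack3_center in the frame of socket0 between 0.0305 and 0.0375 m and angle between the x axis of pack3_center and the x axis of socket0, either way round below 0.16 rad and angle between pack3_center's own z axis and vertical below 0.08 rad) or (horizontal distance between pack3_center and socket1 below 0.006 m and z of pack3_center in the frame of socket1 between 0.0305 and 0.0375 m and angle between the x axis of pack3_center and the x axis of socket1, either way round below 0.16 rad and angle between pack3_center's own z axis and vertical below 0.08 rad) or (horizontal distance between pack3_center and socket2 below 0.006 m and z of pack3_center in the frame of socket2 between 0.0305 and 0.0375 m and angle between the x axis of pack3_center and the x axis of socket2, either way round below 0.16 rad and angle between pack3_center's own z axis and vertical below 0.08 rad) or (horizontal distance between pack3_center and socket3 below 0.006 m and z of pack3_center in the frame of socket3 between 0.0305 and 0.0375 m and angle between the x axis of pack3_center and the x axis of socket3, either way round below 0.16 rad and angle between pack3_center's own z axis and vertical below 0.08 rad)) and contact force between the fingers and pack3 below 0.2 N), for 0.3 s.
2. the lamp hangs on the hook and, still held in the fingers, is tugged down so that the hook dips at least 12 mm (distance between lamp_eye and hook_seat below 0.022 m and angle between lamp_center's own z axis and vertical below 0.25 rad and value of joint hook above 0.012 m and contact force between the fingers and lamp above 1 N), for 0.2 s.
At the end, for the whole second after the job is handed in: Every pack locked in a socket: within 6 mm of its axis, upright, grip bar within 9 degrees of the charger's x axis, sprung up (centre 30.5 to 37.5 mm above the top face). The lamp hangs from the hook, bail peak within 22 mm of the seat, tilted under 34 degrees, released (((horizontal distance between pack0_center and socket0 below 0.006 m and z of pack0_center in the frame of socket0 between 0.0305 and 0.0375 m and angle between the x axis of pack0_center and the x axis of socket0, either way round below 0.16 rad and angle between pack0_center's own z axis and vertical below 0.08 rad) or (horizontal distance between pack0_center and socket1 below 0.006 m and z of pack0_center in the frame of socket1 between 0.0305 and 0.0375 m and angle between the x axis of pack0_center and the x axis of socket1, either way round below 0.16 rad and angle between pack0_center's own z axis and vertical below 0.08 rad) or (horizontal distance between pack0_center and socket2 below 0.006 m and z of pack0_center in the frame of socket2 between 0.0305 and 0.0375 m and angle between the x axis of pack0_center and the x axis of socket2, either way round below 0.16 rad and angle between pack0_center's own z axis and vertical below 0.08 rad) or (horizontal distance between pack0_center and socket3 below 0.006 m and z of pack0_center in the frame of socket3 between 0.0305 and 0.0375 m and angle between the x axis of pack0_center and the x axis of socket3, either way round below 0.16 rad and angle between pack0_center's own z axis and vertical below 0.08 rad)) and ((horizontal distance between pack1_center and socket0 below 0.006 m and z of pack1_center in the frame of socket0 between 0.0305 and 0.0375 m and angle between the x axis of pack1_center and the x axis of socket0, either way round below 0.16 rad and angle between pack1_center's own z axis and vertical below 0.08 rad) or (horizontal distance between pack1_center and socket1 below 0.006 m and z of pack1_center in the frame of socket1 between 0.0305 and 0.0375 m and angle between the x axis of pack1_center and the x axis of socket1, either way round below 0.16 rad and angle between pack1_center's own z axis and vertical below 0.08 rad) or (horizontal distance between pack1_center and socket2 below 0.006 m and z of pack1_center in the frame of socket2 between 0.0305 and 0.0375 m and angle between the x axis of pack1_center and the x axis of socket2, either way round below 0.16 rad and angle between pack1_center's own z axis and vertical below 0.08 rad) or (horizontal distance between pack1_center and socket3 below 0.006 m and z of pack1_center in the frame of socket3 between 0.0305 and 0.0375 m and angle between the x axis of pack1_center and the x axis of socket3, either way round below 0.16 rad and angle between pack1_center's own z axis and vertical below 0.08 rad)) and ((horizontal distance between pack2_center and socket0 below 0.006 m and z of pack2_center in the frame of socket0 between 0.0305 and 0.0375 m and angle between the x axis of pack2_center and the x axis of socket0, either way round below 0.16 rad and angle between pack2_center's own z axis and vertical below 0.08 rad) or (horizontal distance between pack2_center and socket1 below 0.006 m and z of pack2_center in the frame of socket1 between 0.0305 and 0.0375 m and angle between the x axis of pack2_center and the x axis of socket1, either way round below 0.16 rad and angle between pack2_center's own z axis and vertical below 0.08 rad) or (horizontal distance between pack2_center and socket2 below 0.006 m and z of pack2_center in the frame of socket2 between 0.0305 and 0.0375 m and angle between the x axis of pack2_center and the x axis of socket2, either way round below 0.16 rad and angle between pack2_center's own z axis and vertical below 0.08 rad) or (horizontal distance between pack2_center and socket3 below 0.006 m and z of pack2_center in the frame of socket3 between 0.0305 and 0.0375 m and angle between the x axis of pack2_center and the x axis of socket3, either way round below 0.16 rad and angle between pack2_center's own z axis and vertical below 0.08 rad)) and ((horizontal distance between pack3_center and socket0 below 0.006 m and z of pack3_center in the frame of socket0 between 0.0305 and 0.0375 m and angle between the x axis of pack3_center and the x axis of socket0, either way round below 0.16 rad and angle between pack3_center's own z axis and vertical below 0.08 rad) or (horizontal distance between pack3_center and socket1 below 0.006 m and z of pack3_center in the frame of socket1 between 0.0305 and 0.0375 m and angle between the x axis of pack3_center and the x axis of socket1, either way round below 0.16 rad and angle between pack3_center's own z axis and vertical below 0.08 rad) or (horizontal distance between pack3_center and socket2 below 0.006 m and z of pack3_center in the frame of socket2 between 0.0305 and 0.0375 m and angle between the x axis of pack3_center and the x axis of socket2, either way round below 0.16 rad and angle between pack3_center's own z axis and vertical below 0.08 rad) or (horizontal distance between pack3_center and socket3 below 0.006 m and z of pack3_center in the frame of socket3 between 0.0305 and 0.0375 m and angle between the x axis of pack3_center and the x axis of socket3, either way round below 0.16 rad and angle between pack3_center's own z axis and vertical below 0.08 rad)) and distance between lamp_eye and hook_seat below 0.022 m and angle between lamp_center's own z axis and vertical below 0.6 rad and contact force between lamp and hook above 0.3 N); the robot touches nothing.
It fails at once if the robot, gripping the lamp, strains it against the hook with more than 20 N (contact force between lamp and hook above 20 N and contact force between the fingers and lamp above 1 N).
It fails at once if a bystanding thing (beam, angle beam, rotor, gear wheel, tape roll, pen cup) is shoved more than 40 mm (distance of any of beam, anglebeam, rotor, gear, tape, pencup from where it was at the start of the episode above 0.04 m).
Of pack0, pack1, pack2, pack3 only 3 to 4 are there at a start; the rules pass over those that are not, and their reading is None.
At some moment in a run one of lamp may be knocked a few centimetres aside while the robot is not near it.
It also fails if it takes over 208 s, if anything falls off the work surface, if the arm or the gripper's body presses on something with over 40 N, if the wrist force passes 120 N, or if a joint passes its speed limit or range.

## Working session

There is one attempt and no reset: what is moved stays moved. The work goes in short steps, Python scripts to look and compute and a tool call to move; the robot and the scene stay as the last step left them, time stands still between calls to the robot, and variables do not carry over. Pictures are saved under pics/ and viewed, about 12 in all and at most 16, crops included, and the job is handed in when it is done.

Besides the shell and the picture viewer there is one more tool, called in YAML: its name, and indented under it one key for each argument. carry_out: Moves the arm, as the interface text tells. Its arguments: {"type":"object","properties":{"translation":{"type":"array"},"twist":{"type":"array"},"fingers":{"type":"array"}},"required":["translation","twist","fingers"]}

```bash
ls; mkdir -p pics; cat > h.py <<'E'
import numpy as np, cv2, json
from plant import ctrl, vision, job
def cal(n):
    c=vision.get_calibration(n); return c
def f(c): return 240/np.tan(np.radians(c['fovy'])/2)
def proj(c,P):
    P=np.atleast_2d(P); W=np.array(c['world_to_cam']); q=P@W[:3,:3].T+W[:3,3]
    return np.c_[c['cx']+f(c)*q[:,0]/-q[:,2], c['cy']-f(c)*q[:,1]/-q[:,2]]
def onplane(c,uv,z):
    uv=np.atleast_2d(np.asarray(uv,float)); W=np.array(c['world_to_cam']);R=W[:3,:3];o=-R.T@W[:3,3]
    d=np.c_[(uv[:,0]-c['cx'])/f(c),-(uv[:,1]-c['cy'])/f(c),-np.ones(len(uv))]@R
    return o+d*((z-o[2])/d[:,2])[:,None]
def shot(n,name):
    c=cal(n); im=vision.read_camera(n); cv2.imwrite('pics/%s.png'%name,im[:,:,::-1]); return c,im
E
python3 - <<'E'
from h import *
for n in('scene','side','wrist'):
    c,im=shot(n,n+'0'); print(n,{k:(np.round(v,3).tolist() if k=='world_to_cam' else v) for k,v in c.items()})
print(ctrl.state())
E
```

```text
pics
scene {'fovy': 43.2096875379577, 'cx': 327.827027381938, 'cy': 233.2445688806809, 'world_to_cam': [[0.53, 0.848, -0.018, -0.269], [-0.573, 0.373, 0.73, 0.192], [0.626, -0.377, 0.683, -1.567], [0.0, 0.0, 0.0, 1.0]]}
side {'fovy': 55.5400224162627, 'cx': 330.0642602946849, 'cy': 238.06171355546468, 'world_to_cam': [[-0.989, -0.147, 0.026, 0.507], [0.095, -0.488, 0.867, -0.159], [-0.115, 0.86, 0.497, -1.113], [0.0, 0.0, 0.0, 1.0]]}
wrist {'fovy': 64.30571820476719, 'cx': 318.0963561838909, 'cy': 234.87590873834918, 'world_to_cam': [[0.411, -0.912, -0.001, -0.599], [0.871, 0.393, -0.296, 0.037], [0.27, 0.121, 0.955, -0.38], [0.0, 0.0, 0.0, 1.0]]}
{'t': 0.15, 'joint_positions': array([-1.23134933e+00,  1.30977938e-01,  1.48904850e+00,  2.89058886e-05,
        1.52302874e+00, -8.54112540e-02]), 'joint_vel': array([-0.00102233, -0.00213564, -0.00457271, -0.00145579, -0.00045772,
       -0.00034928]), 'effort': array([ 7.05351122e-04, -5.70063794e+01, -5.01159596e+01, -1.00750606e-04,
        9.49841196e-03, -1.53057096e-05]), 'tcp_pos': array([ 0.24719229, -0.54623255,  0.23048061]), 'eef_rot': array([-3.14143912e+00,  1.45473235e-03, -1.14593937e+00]), 'force': array([-0.20987145,  0.60138683, -0.4040215 ]), 'moment': array([0.00119976, 0.02068345, 0.01086506]), 'width': 0.998987404860959}
```

View pics/scene0.png

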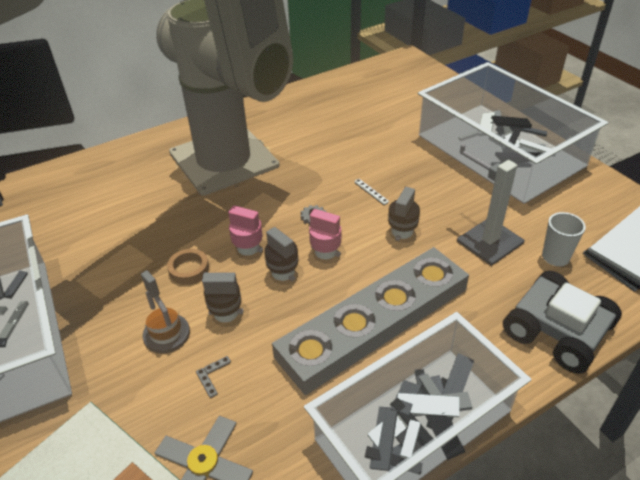

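View pics/side0.png

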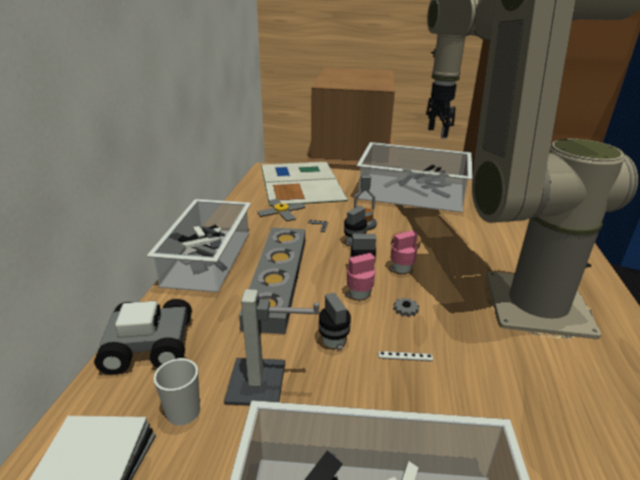

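```bash
python3 - <<'E'
from h import *
c=cal('scene')
np.set_printoptions(precision=4,suppress=True)
print('sockets',onplane(c,[(311,349),(355,321),(396,296),(433,272)],0.039))
im=cv2.imread('pics/scene0.png'); hsv=cv2.cvtColor(im,cv2.COLOR_BGR2HSV)
m=cv2.inRange(hsv,(12,120,130),(28,255,255))
# orange plates
for u,v in [(311,349),(355,321),(396,296),(433,272)]:
    s=np.zeros_like(m); s[v-14:v+15,u-20:u+21]=m[v-14:v+15,u-20:u+21]
    M=cv2.moments(s,True); print(M['m10']/max(M['m00'],1),M['m01']/max(M['m00'],1),M['m00'])
print('packs top',onplane(c,[(221,279),(282,240),(404,195)],0.1))
print('lamp foot',onplane(c,[(165,333)],0.012),'tab',onplane(c,[(150,285)],.145))
print('hook post top',onplane(c,[(505,168)],.21), 'base',onplane(c,[(490,240)],.0))
print('charger corners top',onplane(c,[(275,347),(306,378),(467,279),(432,250)],.045))
print('others: tape,angle,rotor,beam,gear,cup',onplane(c,[(188,266),(212,373),(203,458),(371,190),(312,213),(563,255)],0.0))
a=im[150:420,120:600]; cv2.imwrite('pics/c1.png',im[180:390,130:450][:, :].repeat(1,0) if 0 else cv2.resize(im[150:375,130:430],(800,600),interpolation=cv2.INTER_CUBIC))
E
```

```text
sockets [[ 0.6607 -0.13    0.039 ]
 [ 0.6507 -0.029   0.039 ]
 [ 0.6428  0.0711  0.039 ]
 [ 0.6321  0.1708  0.039 ]]
310.14 348.86571428571426 350.0
354.0522875816994 321.6111111111111 306.0
394.76296296296294 296.3222222222222 270.0
432.448132780083 272.850622406639 241.0
packs top [[ 0.4745 -0.2104  0.1   ]
 [ 0.4445 -0.0649  0.1   ]
 [ 0.4648  0.2204  0.1   ]]
lamp foot [[ 0.4626 -0.3338  0.012 ]] tab [[ 0.4614 -0.3326  0.145 ]]
hook post top [[0.6086 0.346  0.21  ]] base [[0.5984 0.363  0.    ]]
charger corners top [[ 0.6263 -0.1836  0.045 ]
 [ 0.7113 -0.1698  0.045 ]
 [ 0.6868  0.2103  0.045 ]
 [ 0.5867  0.2044  0.045 ]]
others: tape,angle,rotor,beam,gear,cup [[ 0.3099 -0.2266 -0.    ]
 [ 0.5842 -0.2935 -0.    ]
 [ 0.7244 -0.3718  0.    ]
 [ 0.3131  0.2447  0.    ]
 [ 0.3074  0.082   0.    ]
 [ 0.7171  0.4606  0.    ]]
```

View pics/c1.png

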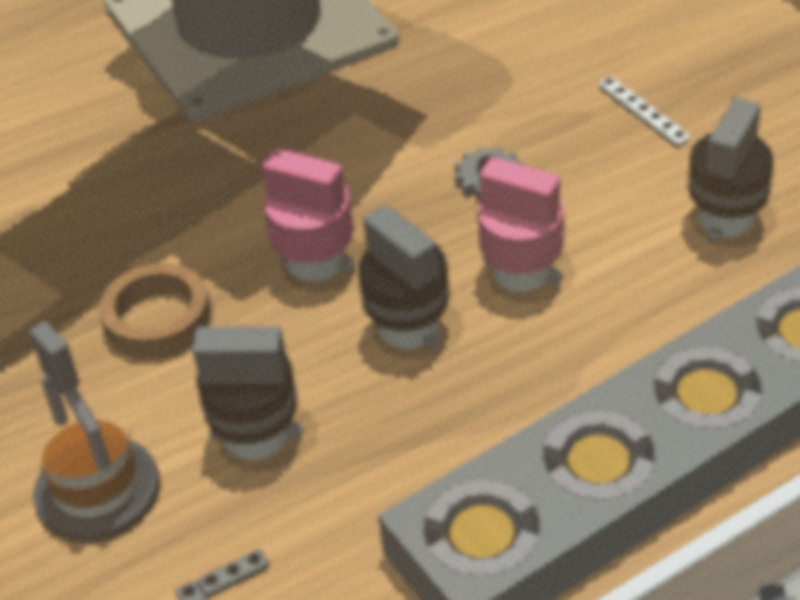

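```bash
cat >> h.py <<'E'
from scipy.spatial.transform import Rotation as Ro
np.set_printoptions(precision=4,suppress=True)
def go(x,y,z,yaw,st=None):
    "tool-frame delta to a tool-down target"
    s=st or ctrl.state(); p=np.array(s['tcp_pos']); R=Ro.from_euler('xyz',s['eef_rot'])
    Rt=Ro.from_euler('xyz',[np.pi,0,yaw])
    d=R.inv().apply(np.array([x,y,z])-p); w=(R.inv()*Rt).as_rotvec()
    print('delta tool',np.round(d,4),'twist',np.round(w,4),'|d|',round(float(np.linalg.norm(d)),3),'rpy',s['eef_rot'],'t',round(s['t'],2))
E
python3 - <<'E'
from h import *
s=ctrl.state(); c=cal('wrist'); W=np.array(c['world_to_cam']); R=Ro.from_euler('xyz',s['eef_rot']).as_matrix()
T=np.eye(4);T[:3,:3]=R;T[:3,3]=s['tcp_pos']; CT=W@T; np.save('CT.npy',CT)
print(CT, 'cam in tool',-CT[:3,:3].T@CT[:3,3])
pts=np.array([[.4745,-.21,.1],[.4445,-.065,.1],[.465,.22,.1],[.66,-.13,.045],[.65,-.03,.045],[.642,.07,.045],[.632,.17,.045],[.463,-.333,.14]])
for x,y,z,yaw in [(.5,0,.4,0),(.45,0,.4,0),(.5,0,.4,1.57),(.5,0,.4,-1.57),(.5,0,.4,3.14)]:
    T=np.eye(4);T[:3,:3]=Ro.from_euler('xyz',[np.pi,0,yaw]).as_matrix();T[:3,3]=[x,y,z]
    cc=dict(c);cc['world_to_cam']=CT@np.linalg.inv(T); print(x,y,z,yaw,proj(cc,pts).round().astype(int).tolist())
go(.45,0,.4,-1.57)
go(.45,0,.4,1.57)
E
```

```text
[[ 1.      0.0012 -0.001   0.0005]
 [ 0.0015 -0.9552  0.296  -0.0308]
 [-0.0006 -0.296  -0.9552 -0.1598]
 [ 0.      0.      0.      1.    ]] cam in tool [-0.0006 -0.0768 -0.1435]
0.5 0 0.4 0 [[299, 342], [273, 238], [283, -34], [432, 270], [431, 200], [432, 122], [430, 33], [291, 440]]
0.45 0 0.4 0 [[337, 342], [314, 238], [333, -34], [467, 270], [469, 200], [471, 122], [473, 33], [328, 440]]
0.5 0 0.4 1.57 [[135, 164], [260, 136], [511, 154], [228, 290], [297, 283], [368, 278], [439, 271], [-2, 157]]
0.5 0 0.4 -1.57 [[495, 206], [372, 231], [134, 214], [428, 43], [343, 52], [260, 59], [177, 69], [622, 225]]
0.5 0 0.4 3.14 [[343, -22], [368, 127], [345, 348], [185, 71], [201, 155], [214, 230], [227, 296], [363, -214]]
delta tool [-0.4143 -0.41   -0.1689] twist [0.0002 0.0015 0.4241] |d| 0.607 rpy [-3.1414  0.0015 -1.1459] t 0.15
delta tool [-0.4143 -0.41   -0.1689] twist [-0.002   0.0002 -2.7159] |d| 0.607 rpy [-3.1414  0.0015 -1.1459] t 0.15
```

carry_out:
  translation:
    - [-0.025, -0.028, -0.02]
    - [-0.025, -0.028, -0.02]
    - [-0.025, -0.028, -0.02]
    - [-0.025, -0.028, -0.02]
    - [-0.025, -0.029, -0.01]
    - [-0.025, -0.029, -0.01]
    - [-0.025, -0.029, -0.01]
    - [-0.025, -0.029, -0.01]
    - [-0.025, -0.029, -0.01]
    - [-0.025, -0.029, -0.01]
    - [-0.025, -0.029, -0.01]
    - [-0.025, -0.029, -0.01]
  twist:
    - [0, 0, 0]
    - [0, 0, 0]
    - [0, 0, 0]
    - [0, 0, 0]
    - [0, 0, 0]
    - [0, 0, 0]
    - [0, 0, 0]
    - [0, 0, 0]
    - [0, 0, 0]
    - [0, 0, 0]
    - [0, 0, 0]
    - [0, 0, 0]
  fingers: [0.6, 0.6, 0.6, 0.6, 0.6, 0.6, 0.6, 0.6, 0.6, 0.6, 0.6, 0.6]

```text
t: 1.35
tcp_pos: [0.4374, -0.13, 0.3916]
eef_rot: [-3.142, 0.0, -1.146]
force: [0.5, 0.5, -0.1]
width: 0.605
```

carry_out:
  translation:
    - [-0.024, -0.028, 0]
    - [-0.024, -0.028, 0]
    - [-0.024, -0.028, 0]
    - [-0.022, -0.027, 0]
    - [0, 0, 0]
    - [0, 0, 0]
    - [0, 0, 0]
    - [0, 0, 0]
  twist:
    - [0, 0, 0]
    - [0, 0, 0]
    - [0, 0, 0]
    - [0, 0, 0]
    - [0, 0, 0.14]
    - [0, 0, 0.14]
    - [0, 0, 0.144]
    - [0, 0, 0]
  fingers: [0.6, 0.6, 0.6, 0.6, 0.6, 0.6, 0.6, 0.6]

```text
t: 2.15
tcp_pos: [0.4994, 0.0, 0.391]
eef_rot: [3.141, 0.0, -1.572]
force: [0.4, 0.8, 0.3]
width: 0.601
```

```bash
python3 - <<'E'
from h import *
s=ctrl.state(); c,im=shot('wrist','w1'); print(s['tcp_pos'],s['eef_rot'],s['t'])
np.save('w1cal.npy',c,allow_pickle=True)
E
```

```text
[0.4994 0.     0.391 ] [ 3.141   0.0001 -1.5721] 2.15
```

View pics/w1.png

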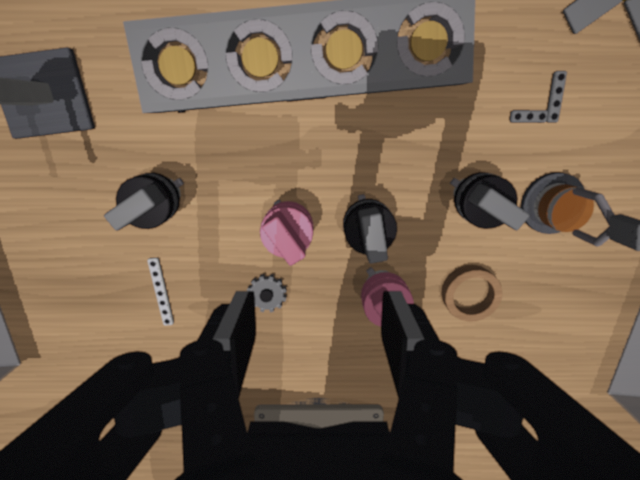

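```bash
cat >> h.py <<'E'
def bar(c,im,u,v,r=38,z=0.108,vmin=75,smax=60,save=None):
    "bright grey bar top face near (u,v): centre, yaw, size on plane z"
    hsv=cv2.cvtColor(im,cv2.COLOR_RGB2HSV); m=cv2.inRange(hsv,(0,0,vmin),(180,smax,255))
    k=np.zeros_like(m); cv2.circle(k,(int(u),int(v)),r,255,-1); m&=k
    m=cv2.morphologyEx(m,cv2.MORPH_OPEN,np.ones((3,3),np.uint8))
    n,l,st,ce=cv2.connectedComponentsWithStats(m)
    i=1+np.argmin([np.hypot(*(ce[j]-[u,v]))-st[j,4]*.1 for j in range(1,n)])
    cs,_=cv2.findContours((l==i).astype(np.uint8),0,2); q=cs[0][:,0].astype(np.float32)
    w=onplane(c,q,z)[:,:2].astype(np.float32); (cx,cy),(a,b),ang=cv2.minAreaRect(w)
    bx=cv2.boxPoints(((cx,cy),(a,b),ang)); e=[bx[1]-bx[0],bx[2]-bx[1]]; L=max(e,key=np.linalg.norm)
    yaw=(np.arctan2(L[1],L[0])+np.pi/2)%np.pi-np.pi/2
    print('bar',np.round([cx,cy],4),'size',np.round(sorted([a,b]),4),'yaw %.3f'%yaw,'px',ce[i])
    if save: o=im[:,:,::-1].copy(); cv2.drawContours(o,cs,-1,(0,255,0),1); cv2.imwrite(save,o)
    return cx,cy,yaw
E
python3 - <<'E'
from h import *
c=np.load('w1cal.npy',allow_pickle=True).item(); im=cv2.imread('pics/w1.png')[:,:,::-1]
hsv=cv2.cvtColor(im,cv2.COLOR_RGB2HSV)
for u,v in[(130,208),(374,236),(502,207)]:
    print(hsv[v,u]); bar(c,im,u,v)
# plates
for (u,v) in [(177,65),(260,57),(344,48),(430,40)]:
    m=cv2.inRange(hsv,(15,130,60),(30,255,255)); k=np.zeros_like(m); cv2.circle(k,(u,v),26,255,-1); m&=k
    cs,_=cv2.findContours(m,0,2); q=max(cs,key=len); print(onplane(c,[cv2.minEnclosingCircle(q)[0]],.039), cv2.minEnclosingCircle(q))
E
```

```text
[135   4 133]
bar [0.4743 0.2179] size [0.0234 0.0587] yaw -0.995 px [128.8875 209.5817]
[150   4 132]
bar [ 0.4453 -0.0669] size [0.0237 0.0469] yaw 0.035 px [375.3344 234.7328]
[135   4 122]
bar [ 0.4739 -0.2166] size [0.0479 0.0676] yaw -1.549 px [507.0338 209.2278]
[[0.6348 0.1691 0.039 ]] ((176.73367309570312, 65.12060546875), 19.697938919067383)
[[0.6401 0.0651 0.039 ]] ((263.6947937011719, 60.110389709472656), 17.242488861083984)
[[ 0.654  -0.0355  0.039 ]] ((348.5, 47.0), 16.620868682861328)
[[ 0.6602 -0.1292  0.039 ]] ((428.5, 41.0), 19.981340408325195)
```

```bash
python3 - <<'E'
from h import *
go(.474,.218,.22,.576)
E
```

```text
delta tool [-0.2182  0.0244  0.171 ] twist [ 0.0002  0.0006 -2.1428] |d| 0.278 rpy [ 3.1411  0.0001 -1.5668] t 2.2
```

carry_out:
  translation:
    - [-0.0364, 0.0041, 0.0285]
    - [-0.0364, 0.0041, 0.0285]
    - [-0.0364, 0.0041, 0.0285]
    - [-0.0364, 0.0041, 0.0285]
    - [-0.0364, 0.0041, 0.0285]
    - [-0.0364, 0.0041, 0.0285]
    - [0, 0, 0]
    - [0, 0, 0]
    - [0, 0, 0]
    - [0, 0, 0]
    - [0, 0, 0]
    - [0, 0, 0]
  twist:
    - [0, 0, 0]
    - [0, 0, 0]
    - [0, 0, 0]
    - [0, 0, 0]
    - [0, 0, 0]
    - [0, 0, 0]
    - [0, 0, -0.1428]
    - [0, 0, -0.1428]
    - [0, 0, -0.1428]
    - [0, 0, -0.1428]
    - [0, 0, -0.1428]
    - [0, 0, -0.1428]
  fingers: [0.6, 0.6, 0.6, 0.6, 0.6, 0.6, 0.6, 0.6, 0.6, 0.6, 0.6, 0.6]

```text
t: 3.4
tcp_pos: [0.4747, 0.2181, 0.2202]
eef_rot: [3.141, 0.0, -0.703]
force: [-0.6, -0.4, -0.1]
width: 0.597
```

carry_out:
  translation:
    - [0, 0, 0]
    - [0, 0, 0]
    - [0, 0, 0]
    - [0, 0, 0]
    - [0, 0, 0]
    - [0, 0, 0]
    - [0, 0, 0]
    - [0, 0, 0]
    - [0, 0, 0]
    - [0, 0, 0]
    - [0, 0, 0]
  twist:
    - [0, 0, -0.1428]
    - [0, 0, -0.1428]
    - [0, 0, -0.1428]
    - [0, 0, -0.1428]
    - [0, 0, -0.1428]
    - [0, 0, -0.1428]
    - [0, 0, -0.1428]
    - [0, 0, -0.1428]
    - [0, 0, -0.1428]
    - [0, 0, 0]
    - [0, 0, 0]
  fingers: [0.6, 0.6, 0.6, 0.6, 0.6, 0.6, 0.6, 0.6, 0.6, 0.6, 0.6]

```text
t: 4.5
tcp_pos: [0.4747, 0.2181, 0.2202]
eef_rot: [-3.142, 0.0, 0.57]
force: [1.4, -0.7, -0.2]
width: 0.604
```

```bash
python3 - <<'E'
from h import *
s=ctrl.state(); c,im=shot('wrist','w2'); np.save('w2cal.npy',c,allow_pickle=True)
u,v=proj(c,[.4743,.2179,.108])[0]; print(u,v)
x,y,yaw=bar(c,im,u,v,r=60,save='pics/w2b.png')
go(x,y,.078,yaw+np.pi/2); go(x,y,.078,yaw-np.pi/2)
E
```

```text
315.840997697091 229.9931015719687
bar [0.4731 0.219 ] size [0.0229 0.0589] yaw -1.011 px [315.2251 225.3531]
delta tool [-0.0009 -0.0016  0.1423] twist [-0.      0.0001  0.0099] |d| 0.142 rpy [-3.1416  0.0001  0.5696] t 4.55
delta tool [-0.0009 -0.0016  0.1423] twist [-0.0001 -0.0001 -3.1317] |d| 0.142 rpy [-3.1416  0.0001  0.5696] t 4.55
```

View pics/w2b.png

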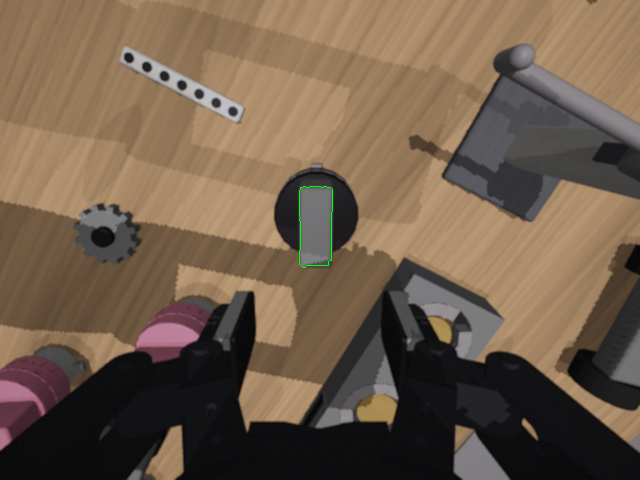

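carry_out:
  translation:
    - [-0.0009, -0.0016, 0.025]
    - [0, 0, 0.03]
    - [0, 0, 0.03]
    - [0, 0, 0.03]
    - [0, 0, 0.027]
    - [0, 0, 0]
    - [0, 0, 0]
    - [0, 0, 0]
    - [0, 0, 0]
    - [0, 0, 0]
  twist:
    - [0, 0, 0.01]
    - [0, 0, 0]
    - [0, 0, 0]
    - [0, 0, 0]
    - [0, 0, 0]
    - [0, 0, 0]
    - [0, 0, 0]
    - [0, 0, 0]
    - [0, 0, 0]
    - [0, 0, 0]
  fingers: [0.6, 0.6, 0.6, 0.6, 0.6, 0.6, 0.1, 0.1, 0.1, 0.1]

```text
t: 5.55
tcp_pos: [0.4744, 0.2195, 0.0803]
eef_rot: [3.141, -0.003, 0.562]
force: [-2.5, -0.8, 5.8]
width: 0.269
```

```bash
python3 - <<'E'
from h import *
print(ctrl.state()['tcp_pos'],ctrl.state()['width'],ctrl.state()['force'])
go(.632,.17,.19,-.429)
E
```

```text
[0.4744 0.2195 0.0803] 0.268569322627801 [-2.5006 -0.8288  5.8072]
delta tool [ 0.1073  0.1259 -0.1093] twist [-0.0008 -0.0032  0.9908] |d| 0.198 rpy [ 3.1408 -0.0031  0.5618] t 5.55
```

```bash
python3 - <<'E'
from h import *
go(.599,.097,.19,-.429)
E
```

```text
delta tool [ 0.0405  0.1701 -0.1095] twist [-0.0008 -0.0032  0.9908] |d| 0.206 rpy [ 3.1408 -0.0031  0.5618] t 5.55
```

carry_out:
  translation:
    - [0, 0, -0.03]
    - [0, 0, -0.04]
    - [0, 0, -0.0395]
    - [0.0101, 0.0425, 0]
    - [0.0101, 0.0425, 0]
    - [0.0101, 0.0425, 0]
    - [0.0101, 0.0425, 0]
    - [0, 0, 0]
    - [0, 0, 0]
    - [0, 0, 0]
    - [0, 0, 0]
    - [0, 0, 0]
  twist:
    - [0, 0, 0]
    - [0, 0, 0]
    - [0, 0, 0]
    - [0, 0, 0]
    - [0, 0, 0]
    - [0, 0, 0]
    - [0, 0, 0]
    - [0, 0, 0.1415]
    - [0, 0, 0.1415]
    - [0, 0, 0.1415]
    - [0, 0, 0.1415]
    - [0, 0, 0.1415]
  fingers: [0.1, 0.1, 0.1, 0.1, 0.1, 0.1, 0.1, 0.1, 0.1, 0.1, 0.1, 0.1]

```text
t: 6.75
tcp_pos: [0.5976, 0.0967, 0.1876]
eef_rot: [3.141, 0.001, -0.152]
force: [-0.6, -0.0, -3.3]
width: 0.267
```

carry_out:
  translation:
    - [0, 0, 0]
    - [0, 0, 0]
    - [0, 0, 0]
    - [0, 0, 0]
  twist:
    - [0, 0, 0.1415]
    - [0, 0, 0.1415]
    - [0, 0, 0]
    - [0, 0, 0]
  fingers: [0.1, 0.1, 0.1, 0.1]

```text
t: 7.15
tcp_pos: [0.5977, 0.0967, 0.1878]
eef_rot: [3.141, 0.0, -0.424]
force: [-0.7, 0.8, -3.4]
width: 0.271
```

```bash
python3 - <<'E'
from h import *
s=ctrl.state(); c,im=shot('wrist','w3'); np.save('w3cal.npy',c,allow_pickle=True); print(s['tcp_pos'],s['eef_rot'],s['force'],s['width'])
print(proj(c,[[.632,.17,.045],[.642,.07,.045],[.635,.169,.039]]))
E
```

```text
[0.5977 0.0967 0.1878] [ 3.1414  0.0002 -0.4242] [-0.6735  0.7646 -3.4425] 0.27102220340407446
[[318.8455 110.4123]
 [383.3232 227.5801]
 [323.1469 110.0584]]
```

View pics/w3.png

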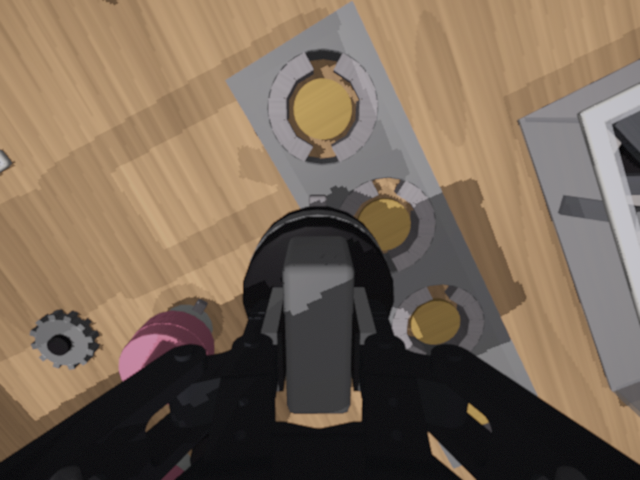

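```bash
cat >> h.py <<'E'
def ring(c,im,u,v,r=62,z=0.045,vr=None,save=None):
    g=cv2.cvtColor(im,cv2.COLOR_RGB2HSV)
    k=np.zeros(g.shape[:2],np.uint8); cv2.circle(k,(int(u),int(v)),r,255,-1)
    best=None
    ed=cv2.Canny(cv2.GaussianBlur(cv2.cvtColor(im,cv2.COLOR_RGB2GRAY),(3,3),0),30,70)&k
    vv,uu=np.nonzero(ed); w=onplane(c,np.c_[uu,vv],z)[:,:2]
    # vote circle centre among radii: report best inliers
    c0=onplane(c,[[u,v]],z)[0,:2]; G=np.arange(-.008,.0081,.0005); res=[]
    for R in np.arange(.024,.040,.0005):
        for dx in G:
            for dy in G:
                d=abs(np.hypot(w[:,0]-c0[0]-dx,w[:,1]-c0[1]-dy)-R); res.append((float((d<.0006).sum())/R,R,c0[0]+dx,c0[1]+dy))
    res.sort(reverse=True); out=[]
    for q in res:
        if all(abs(q[1]-o[1])>.002 for o in out): out.append(q)
        if len(out)==3: break
    print(np.round(out,4)); return out
E
python3 - <<'E'
from h import *
c=np.load('w3cal.npy',allow_pickle=True).item(); im=cv2.imread('pics/w3.png')[:,:,::-1].copy()
ring(c,im,322,105)
s=ctrl.state(); R=Ro.from_euler('xyz',s['eef_rot'])
z=s['tcp_pos'][2]+.0277
w=onplane(c,[(285,237),(351,237),(288,412),(351,412),(318,237),(319,412)],z); print('bar corners in tool',R.inv().apply(w-s['tcp_pos']))
w=onplane(c,[(322,52),(324,158)],.045); d=w[0]-w[1]; print('slot yaw',np.arctan2(d[1],d[0]))
c=np.load('w1cal.npy',allow_pickle=True).item(); im=cv2.imread('pics/w1.png')[:,:,::-1].copy()
for (u,v) in [(175,63),(259,54),(344,47),(431,38)]: ring(c,im,u,v,38)
E
```

```text
[[8831.1688    0.0385    0.6345    0.1699]
 [7773.5849    0.0265    0.6345    0.1699]
 [6250.        0.024     0.6375    0.1699]]
bar corners in tool [[-0.0102 -0.0402 -0.0277]
 [ 0.0108 -0.0402 -0.0277]
 [-0.0109  0.0279 -0.0277]
 [ 0.0125  0.0279 -0.0277]
 [ 0.0003 -0.0402 -0.0277]
 [ 0.0006  0.0279 -0.0277]]
slot yaw 1.1691097290029164
[[4447.3684    0.038     0.6354    0.1699]
 [3846.1538    0.026     0.6354    0.1699]
 [3208.3333    0.024     0.6329    0.1714]]
[[4552.6316    0.038     0.6439    0.07  ]
 [4115.3846    0.026     0.6439    0.07  ]
 [3250.        0.024     0.6459    0.068 ]]
[[4131.5789    0.038     0.6521   -0.0298]
 [3923.0769    0.026     0.6521   -0.0298]
 [3541.6667    0.024     0.6541   -0.0313]]
[[3346.1538    0.026     0.6608   -0.1293]
 [3250.        0.024     0.6623   -0.1308]
 [2842.1053    0.038     0.6608   -0.1298]]
```

```bash
python3 - <<'E'
from h import *
im=cv2.imread('pics/w3.png'); g=cv2.cvtColor(im,cv2.COLOR_BGR2GRAY)
p=g[225:420,308:330].mean(1); print(p.round().astype(int).tolist())
E
```

```text
[15, 24, 36, 42, 41, 40, 39, 38, 38, 38, 39, 45, 50, 51, 51, 52, 52, 52, 52, 52, 53, 53, 53, 53, 53, 53, 53, 54, 54, 53, 53, 53, 53, 54, 54, 54, 54, 55, 59, 67, 78, 88, 97, 103, 107, 110, 113, 115, 118, 119, 120, 121, 121, 121, 121, 120, 120, 120, 120, 120, 120, 120, 120, 118, 114, 108, 101, 96, 95, 96, 97, 98, 98, 94, 88, 81, 75, 69, 64, 62, 61, 62, 62, 63, 63, 62, 62, 62, 62, 62, 62, 61, 62, 62, 61, 61, 61, 61, 61, 61, 61, 62, 61, 61, 61, 61, 61, 61, 61, 62, 61, 61, 61, 61, 61, 61, 61, 61, 61, 61, 61, 61, 61, 61, 61, 61, 61, 61, 61, 61, 61, 61, 61, 61, 61, 61, 61, 61, 61, 61, 61, 61, 61, 61, 61, 61, 61, 61, 61, 61, 61, 61, 61, 61, 61, 61, 60, 61, 60, 60, 60, 60, 60, 60, 60, 60, 60, 60, 60, 60, 60, 60, 60, 60, 60, 60, 60, 60, 60, 60, 60, 60, 60, 60, 60, 59, 57, 62, 94, 132, 148, 150, 150, 150, 150]
```

```bash
python3 - <<'E'
from h import *
go(.6347,.1693,.135,-.437)
E
```

```text
delta tool [ 0.0038 -0.0813  0.0528] twist [0.0001 0.0002 0.0125] |d| 0.097 rpy [ 3.1415  0.0002 -0.4245] t 7.2
```

carry_out:
  translation:
    - [0.0013, -0.0271, 0]
    - [0.0013, -0.0271, 0]
    - [0.0013, -0.0271, 0]
    - [0, 0, 0.0264]
    - [0, 0, 0.0264]
    - [0, 0, 0]
    - [0, 0, 0.007]
    - [0, 0, 0.007]
    - [0, 0, 0.007]
    - [0, 0, 0]
  twist:
    - [0, 0, 0.0125]
    - [0, 0, 0]
    - [0, 0, 0]
    - [0, 0, 0]
    - [0, 0, 0]
    - [0, 0, 0]
    - [0, 0, 0]
    - [0, 0, 0]
    - [0, 0, 0]
    - [0, 0, 0]
  fingers: [0.1, 0.1, 0.1, 0.1, 0.1, 0.1, 0.1, 0.1, 0.1, 0.1]

```text
t: 8.2
tcp_pos: [0.6362, 0.169, 0.1149]
eef_rot: [-3.14, -0.001, -0.441]
force: [-1.0, 1.8, -1.7]
width: 0.269
```

carry_out:
  translation:
    - [0, 0, 0.006]
    - [0, 0, 0.006]
    - [0, 0, 0.004]
    - [0, 0, 0]
  twist:
    - [0, 0, 0]
    - [0, 0, 0]
    - [0, 0, 0]
    - [0, 0, 0]
  fingers: [0.1, 0.1, 0.1, 0.1]

```text
t: 8.6
tcp_pos: [0.6364, 0.1692, 0.1002]
eef_rot: [-3.14, -0.001, -0.441]
force: [-7.0, 1.8, 6.9]
width: 0.27
```

carry_out:
  translation:
    - [-0.0011, 0.0005, 0.004]
    - [0, 0, 0]
    - [0, 0, 0]
    - [0, 0, 0]
    - [0, 0, 0]
    - [0, 0, 0]
    - [0, 0, 0]
    - [0, 0, 0]
    - [0, 0, 0]
    - [0, 0, 0]
    - [0, 0, 0]
  twist:
    - [0, 0, 0]
    - [0, 0, 0]
    - [0, 0, 0.131]
    - [0, 0, 0.131]
    - [0, 0, 0.131]
    - [0, 0, 0.131]
    - [0, 0, 0.131]
    - [0, 0, 0.131]
    - [0, 0, 0.131]
    - [0, 0, 0.131]
    - [0, 0, 0]
  fingers: [0.1, 0.1, 0.1, 0.1, 0.1, 0.1, 0.1, 0.1, 0.1, 0.1, 0.1]

```text
t: 9.7
tcp_pos: [0.6365, 0.1692, 0.0975]
eef_rot: [-3.137, 0.001, -1.494]
force: [-2.5, 0.0, 9.1]
width: 0.269
```

carry_out:
  translation:
    - [0, 0, -0.004]
    - [0, 0, -0.004]
    - [0, 0, -0.001]
    - [0, 0, 0]
  twist:
    - [0, 0, 0]
    - [0, 0, 0]
    - [0, 0, 0]
    - [0, 0, 0]
  fingers: [0.1, 0.1, 0.1, 0.1]

```text
t: 10.1
tcp_pos: [0.6361, 0.1691, 0.105]
eef_rot: [-3.138, 0.001, -1.489]
force: [0.0, 1.2, 6.7]
width: 0.268
```

carry_out:
  translation:
    - [0, 0, -0.002]
    - [0, 0, -0.002]
    - [0, 0, 0]
  twist:
    - [0, 0, 0]
    - [0, 0, 0]
    - [0, 0, 0]
  fingers: [0.1, 0.1, 0.1]

```text
t: 10.4
tcp_pos: [0.6356, 0.169, 0.1054]
eef_rot: [-3.139, 0.0, -1.489]
force: [11.0, 4.3, -12.3]
width: 0.268
```

carry_out:
  translation:
    - [0, 0, 0.002]
    - [0, 0, 0]
    - [0, 0, 0]
    - [0, 0, 0]
    - [0, 0, -0.02]
    - [0, 0, -0.04]
    - [0, 0, -0.04]
    - [0, 0, -0.03]
  twist:
    - [0, 0, 0]
    - [0, 0, 0]
    - [0, 0, 0]
    - [0, 0, 0]
    - [0, 0, 0]
    - [0, 0, 0]
    - [0, 0, 0]
    - [0, 0, 0]
  fingers: [0.1, 0.6, 0.6, 0.6, 0.6, 0.6, 0.6, 0.6]

```text
t: 11.2
tcp_pos: [0.635, 0.1687, 0.238]
eef_rot: [-3.139, 0.0, -1.489]
force: [1.3, -0.0, -0.1]
width: 0.602
```

```bash
python3 - <<'E'
from h import *
s=ctrl.state(); c,im=shot('wrist','w4'); print(s['tcp_pos'],s['t'])
u,v=proj(c,[.635,.17,.133])[0]; print(u,v)
bar(c,im,u,v,r=60,z=.133,save='pics/w4b.png')
go(.4453,-.0669,.22,-1.52)
E
```

```text
[0.635  0.1687 0.238 ] 11.2
317.45617346638176 234.4631070397559
bar [0.6367 0.169 ] size [0.0577 0.0774] yaw -1.427 px [319.7516 239.3527]
delta tool [0.2196 0.2106 0.0219] twist [-0.0096  0.0009  0.031 ] |d| 0.305 rpy [-3.132   0.0008 -1.489 ] t 11.25
```

View pics/w4b.png

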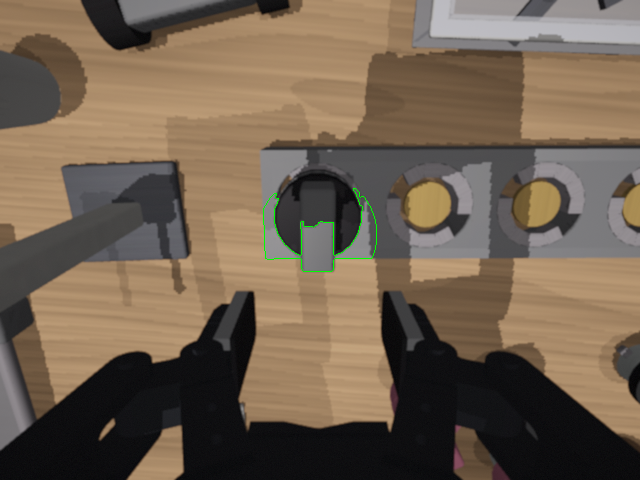

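carry_out:
  translation:
    - [0.0314, 0.0301, 0.0031]
    - [0.0314, 0.0301, 0.0031]
    - [0.0314, 0.0301, 0.0031]
    - [0.0314, 0.0301, 0.0031]
    - [0.0314, 0.0301, 0.0031]
    - [0.0314, 0.0301, 0.0031]
    - [0.0314, 0.0301, 0.0031]
    - [0, 0, 0]
    - [0, 0, 0]
  twist:
    - [0, 0, 0]
    - [0, 0, 0]
    - [0, 0, 0]
    - [0, 0, 0]
    - [0, 0, 0]
    - [0, 0, 0]
    - [0, 0, 0]
    - [0, 0, 0.031]
    - [0, 0, 0]
  fingers: [0.6, 0.6, 0.6, 0.6, 0.6, 0.6, 0.6, 0.6, 0.6]

```text
t: 12.15
tcp_pos: [0.4418, -0.0684, 0.2132]
eef_rot: [-3.141, -0.0, -1.523]
force: [0.1, -0.1, -0.0]
width: 0.597
```

```bash
python3 - <<'E'
from h import *
s=ctrl.state(); c,im=shot('wrist','w5'); np.save('w5cal.npy',c,allow_pickle=True)
u,v=proj(c,[.4453,-.0669,.108])[0]; print(u,v)
x,y,yaw=bar(c,im,u,v,r=60,save='pics/w5b.png')
go(x,y,.078,yaw-np.pi/2)
E
```

```text
317.3086012767681 229.29145492005978
bar [ 0.4415 -0.0584] size [0.0117 0.0252] yaw 0.165 px [302.0577 232.3832]
delta tool [-0.0094  0.0005  0.1354] twist [-0.0004 -0.     -0.1154] |d| 0.136 rpy [-3.1411 -0.     -1.5207] t 12.2
```

View pics/w5b.png

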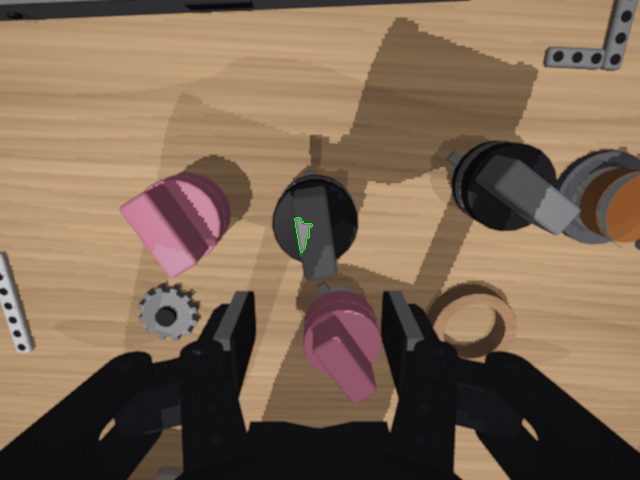

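```bash
python3 - <<'E'
from h import *
c=np.load('w5cal.npy',allow_pickle=True).item(); im=cv2.imread('pics/w5.png')[:,:,::-1].copy()
g=cv2.cvtColor(im,cv2.COLOR_RGB2GRAY); print(g[180:285:4,318].tolist(), g[230,285:350:3].tolist())
for vm in (45,55,62):
  x,y,yaw=bar(c,im,317,230,r=52,vmin=vm,save='pics/w5c%d.png'%vm); go(x,y,.078,yaw-np.pi/2)
E
```

```text
[11, 20, 49, 49, 60, 65, 65, 64, 64, 66, 65, 64, 65, 64, 65, 64, 65, 64, 65, 64, 74, 82, 84, 84, 80, 76, 67] [55, 55, 54, 54, 113, 141, 140, 140, 79, 65, 65, 64, 64, 64, 63, 52, 21, 21, 23, 20, 22, 22]
bar [ 0.4398 -0.0576] size [0.0385 0.0641] yaw 0.206 px [306.7296 231.3827]
delta tool [-0.0104  0.0021  0.1353] twist [-0.0004 -0.     -0.1554] |d| 0.136 rpy [-3.1411 -0.     -1.5207] t 12.2
bar [ 0.4389 -0.0582] size [0.0369 0.0621] yaw 0.211 px [308.4952 233.0819]
delta tool [-0.0098  0.0031  0.1353] twist [-0.0004 -0.     -0.1613] |d| 0.136 rpy [-3.1411 -0.     -1.5207] t 12.2
bar [ 0.4383 -0.0648] size [0.0235 0.0585] yaw 0.235 px [314.0051 237.4073]
delta tool [-0.0033  0.0039  0.1353] twist [-0.0004 -0.0001 -0.1849] |d| 0.135 rpy [-3.1411 -0.     -1.5207] t 12.2
```

```bash
python3 - <<'E'
from h import *
c=np.load('w5cal.npy',allow_pickle=True).item(); im=cv2.imread('pics/w5.png')[:,:,::-1].copy()
g=cv2.cvtColor(im,cv2.COLOR_RGB2GRAY).astype(int)
pts=[]
for v in range(200,256,3):
    r=[u for u in range(322,345) if g[v,u]>=42 and g[v,u+1]<42]
    if r: pts.append((r[0]+.5,v))
w=onplane(c,pts,.108)[:,:2]; k=np.polyfit(w[:,0],w[:,1],1); print('right edge yaw',np.arctan(k[0]),'pts',pts[0],pts[-1], np.polyval(k,[.42,.44,.46]))
cv2.imwrite('pics/w5z.png',cv2.resize(im[170:300,250:390,::-1],None,fx=5,fy=4.6,interpolation=cv2.INTER_CUBIC)[:598,:700])
E
```

```text
right edge yaw 0.20169217682370943 pts (326.5, 200) (334.5, 254) [-0.0813 -0.0772 -0.0731]
```

View pics/w5z.png

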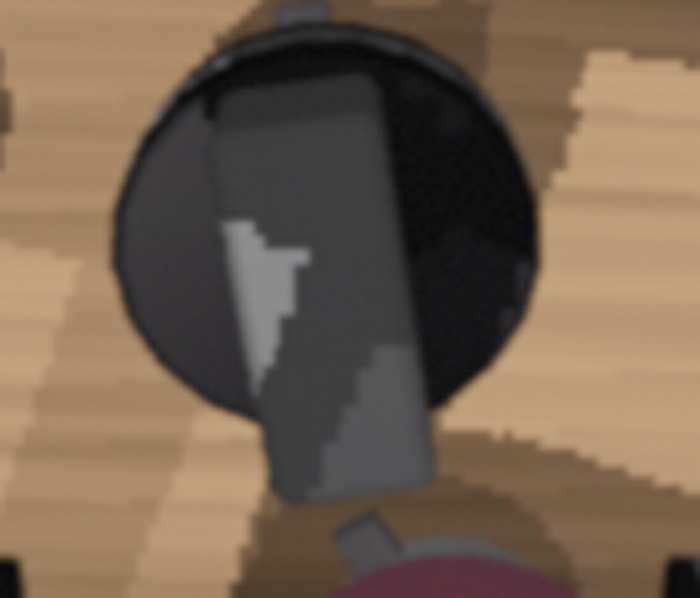

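```bash
python3 - <<'E'
from h import *
c=np.load('w5cal.npy',allow_pickle=True).item()
w=onplane(c,[(293,197.8),(326.4,194.3),(336.6,275.4),(305.2,278.7)],.108)[:,:2]; print(w)
m=w.mean(0); a=(w[0]+w[1]-w[2]-w[3])/2; print(m,np.linalg.norm(a),np.linalg.norm(w[0]-w[1]),'yaw',np.arctan2(a[1],a[0]))
yaw=np.arctan2(a[1],a[0]); go(m[0],m[1],.078,yaw-np.pi/2)
E
```

```text
[[ 0.4663 -0.0498]
 [ 0.4696 -0.0718]
 [ 0.4121 -0.082 ]
 [ 0.4085 -0.06  ]]
[ 0.4391 -0.0659] 0.058522563919167964 0.022219596318742145 yaw 0.17560509395703913
delta tool [-0.0021  0.0032  0.1353] twist [-0.0004 -0.     -0.1255] |d| 0.135 rpy [-3.1411 -0.     -1.5207] t 12.2
```

carry_out:
  translation:
    - [-0.0021, 0.0032, 0]
    - [0, 0, 0.035]
    - [0, 0, 0.035]
    - [0, 0, 0.035]
    - [0, 0, 0.03]
    - [0, 0, 0]
    - [0, 0, 0]
    - [0, 0, 0]
    - [0, 0, 0]
    - [0, 0, 0]
  twist:
    - [0, 0, -0.138]
    - [0, 0, 0]
    - [0, 0, 0]
    - [0, 0, 0]
    - [0, 0, 0]
    - [0, 0, 0]
    - [0, 0, 0]
    - [0, 0, 0]
    - [0, 0, 0]
    - [0, 0, 0]
  fingers: [0.6, 0.6, 0.6, 0.6, 0.6, 0.6, 0.1, 0.1, 0.1, 0.1]

```text
t: 13.2
tcp_pos: [0.4411, -0.0658, 0.0805]
eef_rot: [-3.138, -0.001, -1.382]
force: [1.4, 1.0, 7.2]
width: 0.269
```

```bash
python3 - <<'E'
from h import *
s=ctrl.state();print(s['force'],s['tcp_pos'])
import math
ty=np.array([math.sin(-.437),-math.cos(-.437)])
t=np.array([.6521,-.0298])+.0*ty
go(t[0],t[1],.19,-.437)
E
```

```text
[1.4312 0.9938 7.2265] [ 0.4411 -0.0658  0.0805]
delta tool [ 0.0044 -0.2144 -0.1086] twist [-0.0029 -0.0032 -0.9448] |d| 0.24 rpy [-3.1377 -0.0015 -1.3818] t 13.2
```

carry_out:
  translation:
    - [0, 0, -0.03]
    - [0, 0, -0.04]
    - [0, 0, -0.04]
    - [0, 0, 0]
    - [0, 0, 0]
    - [0, 0, 0]
    - [0, 0, 0]
    - [0, 0, 0]
    - [0, 0, 0]
    - [0, 0, 0]
    - [0, 0, 0]
  twist:
    - [0, 0, 0]
    - [0, 0, 0]
    - [0, 0, 0]
    - [0, 0, -0.135]
    - [0, 0, -0.135]
    - [0, 0, -0.135]
    - [0, 0, -0.135]
    - [0, 0, -0.135]
    - [0, 0, -0.135]
    - [0, 0, -0.135]
    - [0, 0, 0]
  fingers: [0.1, 0.1, 0.1, 0.1, 0.1, 0.1, 0.1, 0.1, 0.1, 0.1, 0.1]

```text
t: 14.3
tcp_pos: [0.4391, -0.0656, 0.1884]
eef_rot: [3.141, -0.0, -0.435]
force: [-0.4, -0.6, -3.6]
width: 0.269
```

```bash
python3 - <<'E'
from h import *
s=ctrl.state();print(s['force'],s['tcp_pos'])
go(.6183,-.1023,.19,-.437)
E
```

```text
[-0.3616 -0.6344 -3.5841] [ 0.4391 -0.0656  0.1884]
delta tool [ 0.178  -0.0422 -0.0016] twist [ 0.0001 -0.      0.0021] |d| 0.183 rpy [ 3.1415 -0.     -0.4349] t 14.3
```

carry_out:
  translation:
    - [0.0356, -0.0085, 0]
    - [0.0356, -0.0085, 0]
    - [0.0356, -0.0085, 0]
    - [0.0356, -0.0085, 0]
    - [0.0356, -0.0082, 0]
    - [0, 0, 0]
    - [0, 0, 0]
  twist:
    - [0, 0, 0]
    - [0, 0, 0]
    - [0, 0, 0]
    - [0, 0, 0]
    - [0, 0, 0]
    - [0, 0, 0]
    - [0, 0, 0]
  fingers: [0.1, 0.1, 0.1, 0.1, 0.1, 0.1, 0.1]

```text
t: 15.0
tcp_pos: [0.6182, -0.1027, 0.187]
eef_rot: [3.141, 0.002, -0.44]
force: [0.0, 0.1, -3.4]
width: 0.266
```

```bash
cat >> h.py <<'E'
def held(c,im,s):
    "edges of held bar in tool y: prints strongest grey steps along the bar column"
    g=cv2.cvtColor(im,cv2.COLOR_RGB2GRAY); p=g[:,310:328].astype(float).mean(1); d=np.abs(p[4:]-p[:-4])
    R=Ro.from_euler('xyz',s['eef_rot'])
    for a,b in((225,300),(395,425)):
        i=[r for r in range(a,b) if d[r-2]>6 and d[r-2]==d[max(0,r-5):r+2].max()]
        for r in i: print(r,round(d[r-2]),R.inv().apply(onplane(c,[(318,r)],s['tcp_pos'][2]+.0277)[0]-s['tcp_pos'])[1].round(4))
E
python3 - <<'E'
from h import *
s=ctrl.state(); c,im=shot('wrist','w6'); print(s['tcp_pos'],s['eef_rot'])
held(c,im,s)
u,v=proj(c,[.6521,-.0298,.045])[0]; ring(c,im,u,v)
print('w3:'); 
E
```

```text
[ 0.6182 -0.1027  0.187 ] [ 3.1411  0.0025 -0.4403]
232 31 -0.0419
242 14 -0.0386
273 37 -0.0279
284 37 -0.024
406 14 0.0252
419 80 0.0311
[[8493.5065    0.0385    0.6521   -0.0293]
 [8307.6923    0.026     0.6521   -0.0293]
 [5708.3333    0.024     0.6551   -0.0298]]
w3:
```

```bash
python3 - <<'E'
from h import *
go(.6528,-.0281,.135,-.437)
E
```

```text
delta tool [ 0.0001 -0.0823  0.0527] twist [ 0.0004  0.0016 -0.0026] |d| 0.098 rpy [ 3.1412  0.0016 -0.4396] t 15.05
```

carry_out:
  translation:
    - [0, -0.0274, 0]
    - [0, -0.0274, 0]
    - [0, -0.0275, 0]
    - [0, 0, 0.0264]
    - [0, 0, 0.0264]
    - [0, 0, 0]
    - [0, 0, 0]
  twist:
    - [0, 0, 0]
    - [0, 0, 0]
    - [0, 0, 0]
    - [0, 0, 0]
    - [0, 0, 0]
    - [0, 0, 0]
    - [0, 0, 0]
  fingers: [0.1, 0.1, 0.1, 0.1, 0.1, 0.1, 0.1]

```text
t: 15.75
tcp_pos: [0.6522, -0.028, 0.136]
eef_rot: [3.141, 0.001, -0.438]
force: [0.2, -0.2, -3.1]
width: 0.265
```

```bash
python3 - <<'E'
from h import *
print(ctrl.state()['force']); go(.6528,-.0281,.115,-.437)
E
```

```text
[ 0.2196 -0.1902 -3.1435]
delta tool [ 0.0006 -0.0002  0.021 ] twist [ 0.0003  0.0009 -0.0009] |d| 0.021 rpy [ 3.1413  0.0009 -0.4379] t 15.75
```

carry_out:
  translation:
    - [0, 0, 0.007]
    - [0, 0, 0.007]
    - [0, 0, 0.007]
    - [0, 0, 0]
    - [0, 0, 0.006]
    - [0, 0, 0.006]
    - [0, 0, 0.004]
    - [0, 0, 0]
  twist:
    - [0, 0, 0]
    - [0, 0, 0]
    - [0, 0, 0]
    - [0, 0, 0]
    - [0, 0, 0]
    - [0, 0, 0]
    - [0, 0, 0]
    - [0, 0, 0]
  fingers: [0.1, 0.1, 0.1, 0.1, 0.1, 0.1, 0.1, 0.1]

```text
t: 16.55
tcp_pos: [0.6539, -0.0283, 0.0992]
eef_rot: [-3.141, -0.002, -0.437]
force: [-2.4, 0.8, 8.9]
width: 0.271
```

Same as before; push 4 mm more and twist.

carry_out:
  translation:
    - [0, 0, 0.004]
    - [0, 0, 0]
    - [0, 0, 0]
    - [0, 0, 0]
    - [0, 0, 0]
    - [0, 0, 0]
    - [0, 0, 0]
    - [0, 0, 0]
    - [0, 0, 0]
    - [0, 0, 0]
    - [0, 0, 0]
  twist:
    - [0, 0, 0]
    - [0, 0, 0]
    - [0, 0, 0.131]
    - [0, 0, 0.131]
    - [0, 0, 0.131]
    - [0, 0, 0.131]
    - [0, 0, 0.131]
    - [0, 0, 0.131]
    - [0, 0, 0.131]
    - [0, 0, 0.137]
    - [0, 0, 0]
  fingers: [0.1, 0.1, 0.1, 0.1, 0.1, 0.1, 0.1, 0.1, 0.1, 0.1, 0.1]

```text
t: 17.65
tcp_pos: [0.6554, -0.0288, 0.097]
eef_rot: [-3.137, -0.002, -1.496]
force: [0.4, -1.1, 9.7]
width: 0.27
```

carry_out:
  translation:
    - [0, 0, -0.004]
    - [0, 0, -0.004]
    - [0, 0, -0.003]
    - [0, 0, -0.002]
    - [0, 0, 0]
    - [0, 0, 0]
  twist:
    - [0, 0, 0]
    - [0, 0, 0]
    - [0, 0, 0]
    - [0, 0, 0]
    - [0, 0, 0]
    - [0, 0, 0]
  fingers: [0.1, 0.1, 0.1, 0.1, 0.1, 0.1]

```text
t: 18.25
tcp_pos: [0.6546, -0.0286, 0.1056]
eef_rot: [-3.139, -0.001, -1.491]
force: [13.1, -2.2, -15.2]
width: 0.27
```

carry_out:
  translation:
    - [0, 0, 0.003]
    - [0, 0, 0]
    - [0, 0, 0]
    - [0, 0, 0]
    - [0, 0, -0.02]
    - [0, 0, -0.04]
    - [0, 0, -0.04]
    - [0, 0, -0.02]
    - [0, 0, 0]
  twist:
    - [0, 0, 0]
    - [0, 0, 0]
    - [0, 0, 0]
    - [0, 0, 0]
    - [0, 0, 0]
    - [0, 0, 0]
    - [0, 0, 0]
    - [0, 0, 0]
    - [0, 0, 0]
  fingers: [0.1, 0.6, 0.6, 0.6, 0.6, 0.6, 0.6, 0.6, 0.6]

```text
t: 19.15
tcp_pos: [0.6554, -0.0283, 0.2298]
eef_rot: [-3.134, -0.001, -1.491]
force: [-0.1, 0.5, 1.0]
width: 0.6
```

```bash
python3 - <<'E'
from h import *
print(ctrl.state()['force'],ctrl.state()['tcp_pos'])
c=np.load('w5cal.npy',allow_pickle=True).item()
w=onplane(c,[(507,160),(576,205),(550,232),(487,185)],.108)[:,:2];print(w,w.mean(0))
m=w.mean(0)
go(m[0],m[1],.22,-.59)
E
```

```text
[-0.0873  0.4842  0.9564] [ 0.6554 -0.0283  0.2298]
[[ 0.4973 -0.1866]
 [ 0.4701 -0.2383]
 [ 0.4507 -0.2252]
 [ 0.4807 -0.1767]] [ 0.4747 -0.2067]
delta tool [0.1634 0.1944 0.0086] twist [-0.0064 -0.0048 -0.9009] |d| 0.254 rpy [-3.134  -0.0015 -1.4909] t 19.15
```

carry_out:
  translation:
    - [0.0272, 0.0324, 0.0015]
    - [0.0272, 0.0324, 0.0015]
    - [0.0272, 0.0324, 0.0015]
    - [0.0272, 0.0324, 0.0015]
    - [0.0272, 0.0324, 0.0015]
    - [0.0272, 0.0324, 0.0015]
    - [0, 0, 0]
    - [0, 0, 0]
    - [0, 0, 0]
    - [0, 0, 0]
    - [0, 0, 0]
    - [0, 0, 0]
  twist:
    - [-0.0064, -0.0048, 0]
    - [0, 0, 0]
    - [0, 0, 0]
    - [0, 0, 0]
    - [0, 0, 0]
    - [0, 0, 0]
    - [0, 0, -0.14]
    - [0, 0, -0.14]
    - [0, 0, -0.14]
    - [0, 0, -0.14]
    - [0, 0, -0.14]
    - [0, 0, -0.14]
  fingers: [0.6, 0.6, 0.6, 0.6, 0.6, 0.6, 0.6, 0.6, 0.6, 0.6, 0.6, 0.6]

```text
t: 20.35
tcp_pos: [0.4716, -0.2058, 0.2143]
eef_rot: [3.141, 0.01, -0.645]
force: [-0.4, -1.2, 0.9]
width: 0.598
```

carry_out:
  translation:
    - [0, 0, 0]
    - [0, 0, 0]
  twist:
    - [0, 0, -0.06]
    - [0, 0, 0]
  fingers: [0.6, 0.6]

```text
t: 20.55
tcp_pos: [0.4717, -0.2058, 0.2145]
eef_rot: [3.141, 0.01, -0.59]
force: [-0.5, 0.3, 0.6]
width: 0.602
```

```bash
python3 - <<'E'
from h import *
s=ctrl.state(); c,im=shot('wrist','w7'); np.save('w7cal.npy',c,allow_pickle=True)
u,v=proj(c,[.4747,-.2067,.108])[0]; print(u,v)
for vm in (45,62,75):
  x,y,yaw=bar(c,im,u,v,r=55,vmin=vm); 
  go(x,y,.078,yaw-np.pi/2)
cv2.imwrite('pics/w7z.png',im[100:340,170:640,::-1])
E
```

```text
323.7040233417891 232.5934757482733
bar [ 0.4733 -0.2117] size [0.0237 0.0701] yaw 0.981 px [325.7207 234.9872]
delta tool [0.0059 0.0039 0.1366] twist [ 0.0003  0.01   -0.003 ] |d| 0.137 rpy [ 3.1412  0.01   -0.5925] t 20.6
bar [ 0.4715 -0.2145] size [0.0227 0.0633] yaw 0.981 px [325.7011 241.8427]
delta tool [0.006  0.0073 0.1366] twist [ 0.0003  0.01   -0.0032] |d| 0.137 rpy [ 3.1412  0.01   -0.5925] t 20.6
bar [ 0.4626 -0.2269] size [0.0227 0.0325] yaw 1.062 px [325.1886 262.8071]
delta tool [0.0055 0.0226 0.1366] twist [-0.0001  0.01   -0.0835] |d| 0.139 rpy [ 3.1412  0.01   -0.5925] t 20.6
```

View pics/w7z.png

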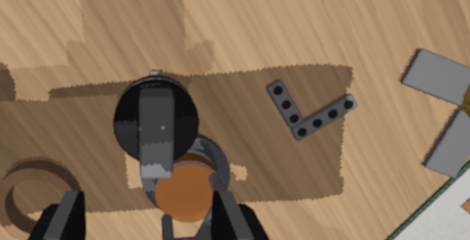

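```bash
python3 - <<'E'
from h import *
c=np.load('w7cal.npy',allow_pickle=True).item(); im=cv2.imread('pics/w7.png')[:,:,::-1].copy()
hsv=cv2.cvtColor(im,cv2.COLOR_RGB2HSV); m=cv2.inRange(hsv,(5,150,60),(14,255,255))
n,l,st,ce=cv2.connectedComponentsWithStats(m); i=1+np.argmax(st[1:,4]); print('orange',ce[i],st[i],onplane(c,[ce[i]],.06))
g=cv2.cvtColor(im,cv2.COLOR_RGB2GRAY); print(g[170:300:3,322:332].mean(1).round().astype(int).tolist())
sc,s1=shot('scene','scene1'); h2=cv2.cvtColor(s1,cv2.COLOR_RGB2HSV)[220:400,80:260]
for c2,img in((sc,cv2.imread('pics/scene0.png')[:,:,::-1].copy()),(sc,s1)):
    h2=cv2.cvtColor(img,cv2.COLOR_RGB2HSV); m=cv2.inRange(h2,(5,150,60),(14,255,255)); m[:220]=0;m[400:]=0;m[:,:80]=0;m[:,260:]=0
    n,l,st,ce=cv2.connectedComponentsWithStats(m); i=1+np.argmax(st[1:,4]); print(ce[i],st[i],onplane(c2,[ce[i]],.055))
cv2.imwrite('pics/s1z.png',cv2.resize(s1[200:400,80:330,::-1],None,fx=3,fy=3))
E
```

```text
orange [355.7074 293.7699] [ 325  265   59   57 2481] [[ 0.4593 -0.2799  0.06  ]]
[94, 108, 35, 52, 19, 27, 39, 47, 47, 56, 61, 62, 62, 62, 62, 62, 62, 62, 62, 66, 62, 62, 62, 61, 68, 83, 83, 83, 82, 82, 82, 90, 133, 135, 134, 134, 97, 83, 92, 96, 95, 87, 86, 82]
[155.81   319.7783] [146 309  20  19 221] [[ 0.4609 -0.3418  0.055 ]]
[178.3125 309.7125] [169 299  19  19 240] [[ 0.4609 -0.2979  0.055 ]]
```

View pics/s1z.png

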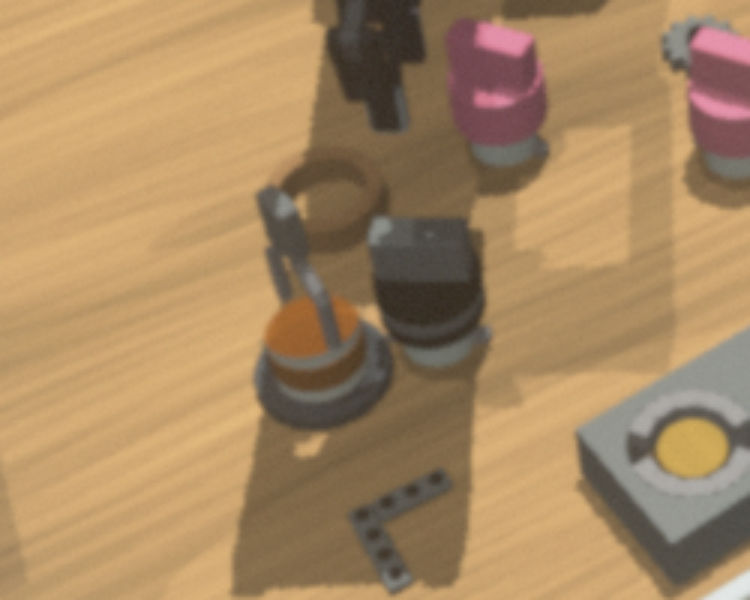

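```bash
python3 - <<'E'
from h import *
c=np.load('w7cal.npy',allow_pickle=True).item()
w=onplane(c,[(325.7,199),(325.7,277)],.108);m=w.mean(0);print(w,np.linalg.norm(w[0]-w[1]),m)
go(m[0],m[1],.082,.981-np.pi/2)
E
```

```text
[[ 0.4888 -0.188   0.108 ]
 [ 0.4576 -0.2349  0.108 ]] 0.05632664433024718 [ 0.4732 -0.2114  0.108 ]
delta tool [0.0054 0.0038 0.1329] twist [ 0.0003  0.0095 -0.0033] |d| 0.133 rpy [ 3.1413  0.0095 -0.5931] t 20.65
```

carry_out:
  translation:
    - [0.005, 0.0034, 0]
    - [0, 0, 0.034]
    - [0, 0, 0.034]
    - [0, 0, 0.034]
    - [0, 0, 0.031]
    - [0, 0, 0]
    - [0, 0, 0]
    - [0, 0, 0]
    - [0, 0, 0]
    - [0, 0, 0]
  twist:
    - [0, 0.0095, -0.003]
    - [0, 0, 0]
    - [0, 0, 0]
    - [0, 0, 0]
    - [0, 0, 0]
    - [0, 0, 0]
    - [0, 0, 0]
    - [0, 0, 0]
    - [0, 0, 0]
    - [0, 0, 0]
  fingers: [0.6, 0.6, 0.6, 0.6, 0.6, 0.6, 0.1, 0.1, 0.1, 0.1]

```text
t: 21.65
tcp_pos: [0.4761, -0.2127, 0.085]
eef_rot: [-3.141, -0.005, -0.588]
force: [-1.4, 1.2, 6.6]
width: 0.27
```

carry_out:
  translation:
    - [0, 0, -0.03]
    - [0, 0, -0.04]
    - [0, 0, -0.037]
    - [0, 0, 0]
    - [0, 0, 0]
  twist:
    - [0, 0, 0]
    - [0, 0, 0]
    - [0, 0, 0]
    - [0, 0, 0.08]
    - [0, 0, 0.07]
  fingers: [0.1, 0.1, 0.1, 0.1, 0.1]

```text
t: 22.15
tcp_pos: [0.4758, -0.2125, 0.1923]
eef_rot: [-3.141, -0.006, -0.741]
force: [-1.1, 0.3, -4.2]
width: 0.269
```

```bash
python3 - <<'E'
from h import *
s=ctrl.state(); print(s['tcp_pos'],s['eef_rot'],s['force'],s['width'])
go(.6608-.0338,-.1295-.0725,.19,-.437)
E
```

```text
[ 0.4758 -0.2125  0.1923] [-3.1407 -0.0057 -0.7411] [-1.0724  0.3184 -4.1952] 0.2685291109067097
delta tool [ 0.1044 -0.1099  0.003 ] twist [ 0.     -0.0058 -0.3041] |d| 0.152 rpy [-3.1407 -0.0057 -0.7411] t 22.15
```

carry_out:
  translation:
    - [0.0261, -0.0275, 0]
    - [0.0261, -0.0275, 0]
    - [0.0261, -0.0275, 0]
    - [0.0261, -0.0275, 0.003]
    - [0, 0, 0]
    - [0, 0, 0]
    - [0, 0, 0]
    - [0, 0, 0]
  twist:
    - [0, 0, 0]
    - [0, 0, 0]
    - [0, 0, 0]
    - [0, 0, 0]
    - [0, -0.006, -0.1]
    - [0, 0, -0.1]
    - [0, 0, -0.104]
    - [0, 0, 0]
  fingers: [0.1, 0.1, 0.1, 0.1, 0.1, 0.1, 0.1, 0.1]

```text
t: 22.95
tcp_pos: [0.6259, -0.2006, 0.1867]
eef_rot: [-3.141, 0.005, -0.432]
force: [0.4, -0.8, -1.8]
width: 0.271
```

```bash
python3 - <<'E'
from h import *
import h
s=ctrl.state(); c,im=shot('wrist','w8'); print(s['tcp_pos'],s['eef_rot'],s['force'])
held(c,im,s)
u,v=proj(c,[.6608,-.1295,.045])[0]; ring(c,im,u,v)
E
```

```text
[ 0.6259 -0.2006  0.1867] [-3.1406  0.005  -0.4322] [ 0.4367 -0.7834 -1.8417]
225 30 -0.0442
235 17 -0.0409
263 10 -0.0313
395 17 0.0203
406 76 0.0252
[[8831.1688    0.0385    0.6603   -0.129 ]
 [7962.2642    0.0265    0.6608   -0.129 ]
 [5541.6667    0.024     0.6633   -0.129 ]]
```

```bash
python3 - <<'E'
from h import *
go(.6606,-.1292,.14,-.437)
E
```

```text
delta tool [ 0.0015 -0.0794  0.0469] twist [-0.001   0.0047  0.0009] |d| 0.092 rpy [-3.1406  0.0047 -0.4361] t 23.0
```

carry_out:
  translation:
    - [0.0005, -0.0265, 0]
    - [0.0005, -0.0265, 0]
    - [0.0005, -0.0264, 0]
    - [0, 0, 0.0235]
    - [0, 0, 0.0235]
    - [0, 0, 0]
    - [0, 0, 0]
  twist:
    - [0, 0.0047, 0.001]
    - [0, 0, 0]
    - [0, 0, 0]
    - [0, 0, 0]
    - [0, 0, 0]
    - [0, 0, 0]
    - [0, 0, 0]
  fingers: [0.1, 0.1, 0.1, 0.1, 0.1, 0.1, 0.1]

```text
t: 23.7
tcp_pos: [0.6602, -0.1293, 0.1398]
eef_rot: [-3.141, 0.001, -0.437]
force: [0.5, -0.4, -4.5]
width: 0.267
```

```bash
python3 - <<'E'
from h import *
print(ctrl.state()['force']); go(.6606,-.1292,.119,-.437)
E
```

```text
[ 0.4759 -0.4193 -4.5171]
delta tool [ 0.0004 -0.0002  0.0208] twist [-0.0008  0.0012  0.0002] |d| 0.021 rpy [-3.1408  0.0012 -0.4368] t 23.7
```

carry_out:
  translation:
    - [0, 0, 0.007]
    - [0, 0, 0.007]
    - [0, 0, 0.007]
    - [0, 0, 0]
    - [0, 0, 0.006]
    - [0, 0, 0.006]
    - [0, 0, 0.004]
    - [0, 0, 0]
  twist:
    - [0, 0, 0]
    - [0, 0, 0]
    - [0, 0, 0]
    - [0, 0, 0]
    - [0, 0, 0]
    - [0, 0, 0]
    - [0, 0, 0]
    - [0, 0, 0]
  fingers: [0.1, 0.1, 0.1, 0.1, 0.1, 0.1, 0.1, 0.1]

```text
t: 24.5
tcp_pos: [0.6614, -0.1295, 0.1038]
eef_rot: [-3.14, -0.002, -0.435]
force: [-2.1, 0.7, 9.0]
width: 0.272
```

carry_out:
  translation:
    - [0, 0, 0.004]
    - [0, 0, 0]
    - [0, 0, 0]
    - [0, 0, 0]
    - [0, 0, 0]
    - [0, 0, 0]
    - [0, 0, 0]
    - [0, 0, 0]
    - [0, 0, 0]
    - [0, 0, 0]
    - [0, 0, 0]
  twist:
    - [0, 0, 0]
    - [0, 0, 0]
    - [0, 0, 0.131]
    - [0, 0, 0.131]
    - [0, 0, 0.131]
    - [0, 0, 0.131]
    - [0, 0, 0.131]
    - [0, 0, 0.131]
    - [0, 0, 0.131]
    - [0, 0, 0.137]
    - [0, 0, 0]
  fingers: [0.1, 0.1, 0.1, 0.1, 0.1, 0.1, 0.1, 0.1, 0.1, 0.1, 0.1]

```text
t: 25.6
tcp_pos: [0.6626, -0.1302, 0.1017]
eef_rot: [-3.136, -0.001, -1.494]
force: [0.6, -1.1, 10.7]
width: 0.271
```

carry_out:
  translation:
    - [0, 0, -0.004]
    - [0, 0, -0.004]
    - [0, 0, -0.003]
    - [0, 0, -0.002]
    - [0, 0, 0]
    - [0, 0, 0]
  twist:
    - [0, 0, 0]
    - [0, 0, 0]
    - [0, 0, 0]
    - [0, 0, 0]
    - [0, 0, 0]
    - [0, 0, 0]
  fingers: [0.1, 0.1, 0.1, 0.1, 0.1, 0.1]

```text
t: 26.2
tcp_pos: [0.6618, -0.13, 0.1099]
eef_rot: [-3.139, -0.0, -1.489]
force: [13.0, -3.0, -15.2]
width: 0.268
```

carry_out:
  translation:
    - [0, 0, 0.003]
    - [0, 0, 0]
    - [0, 0, 0]
    - [0, 0, 0]
    - [0, 0, -0.02]
    - [0, 0, -0.04]
    - [0, 0, -0.04]
    - [0, 0, -0.02]
    - [0, 0.03, -0.03]
    - [0, 0.03, -0.03]
  twist:
    - [0, 0, 0]
    - [0, 0, 0]
    - [0, 0, 0]
    - [0, 0, 0]
    - [0, 0, 0]
    - [0, 0, 0]
    - [0, 0, 0]
    - [0, 0, 0]
    - [0, 0, 0]
    - [0, 0, 0]
  fingers: [0.1, 0.6, 0.6, 0.6, 0.6, 0.6, 0.6, 0.6, 0.6, 0.6]

```text
t: 27.2
tcp_pos: [0.5999, -0.134, 0.2889]
eef_rot: [3.141, 0.002, -1.488]
force: [0.8, -0.3, 0.3]
width: 0.603
```

```bash
python3 - <<'E'
from h import *
print(ctrl.state()['tcp_pos']); go(.52,.03,.44,-1.571)
E
```

```text
[ 0.5999 -0.134   0.2889]
delta tool [-0.1702  0.0662 -0.1507] twist [0.0011 0.0016 0.0827] |d| 0.237 rpy [ 3.1406  0.0016 -1.4883] t 27.2
```

carry_out:
  translation:
    - [-0.0284, 0.011, -0.0251]
    - [-0.0284, 0.011, -0.0251]
    - [-0.0284, 0.011, -0.0251]
    - [-0.0284, 0.011, -0.0251]
    - [-0.0284, 0.011, -0.0251]
    - [-0.0284, 0.011, -0.0251]
    - [0, 0, 0]
    - [0, 0, 0]
  twist:
    - [0, 0, 0]
    - [0, 0, 0]
    - [0, 0, 0]
    - [0, 0, 0]
    - [0, 0, 0]
    - [0, 0, 0]
    - [0, 0, 0.083]
    - [0, 0, 0]
  fingers: [0.6, 0.6, 0.6, 0.6, 0.6, 0.6, 0.6, 0.6]

```text
t: 28.0
tcp_pos: [0.5209, 0.0308, 0.4411]
eef_rot: [-3.138, 0.001, -1.572]
force: [0.4, 0.3, -1.1]
width: 0.599
```

```bash
python3 - <<'E'
from h import *
s=ctrl.state(); c,im=shot('wrist','w9'); np.save('w9cal.npy',c,allow_pickle=True); print(s['tcp_pos'],s['eef_rot'])
for P in ([.6345,.17,.133],[.6521,-.0295,.133],[.6606,-.1292,.133]): print(proj(c,P))
shot('side','side1')
E
```

```text
[0.5209 0.0308 0.4411] [-3.1384  0.0007 -1.5717]
[[192.5949  82.6947]]
[[374.1058  64.951 ]]
[[466.5155  56.213 ]]
```

View pics/w9.png

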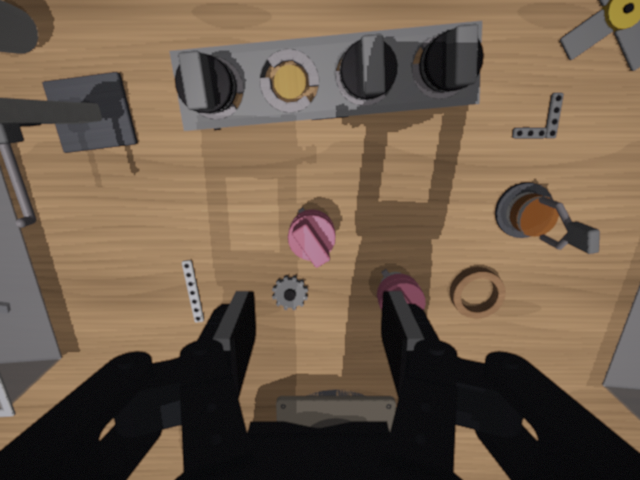

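```bash
python3 - <<'E'
from h import *
c=np.load('w9cal.npy',allow_pickle=True).item()
print('w9 rod',onplane(c,[(8,142),(27,220)],.18), 'post base',onplane(c,[(92,112)],0.005))
c2=np.load('w2cal.npy',allow_pickle=True).item()
print('w2 tip top',onplane(c2,[(515,55)],.199),'rod',onplane(c2,[(637,130)],.18))
print('lamp orange/tab/foot',onplane(c,[(580,236)],.165),onplane(c,[(524,210)],.008),'arms',onplane(c,[(567,208),(546,238)],.1))
go(.51,.32,.40,-1.571); go(.459,-.285,.30,-1.571)
E
```

```text
w9 rod [[0.5739 0.3517 0.18  ]
 [0.4907 0.3508 0.18  ]] post base [[0.606  0.3585 0.005 ]]
w2 tip top [[0.4877 0.344  0.199 ]] rod [[0.5628 0.3573 0.18  ]]
lamp orange/tab/foot [[ 0.4664 -0.2696  0.165 ]] [[ 0.46   -0.2871  0.008 ]] arms [[ 0.4844 -0.2917  0.1   ]
 [ 0.4436 -0.2715  0.1   ]]
delta tool [-0.2901  0.0106  0.0393] twist [0.0002 0.0008 0.0012] |d| 0.293 rpy [ 3.1414  0.0008 -1.5698] t 28.1
delta tool [0.3149 0.0621 0.1388] twist [0.0002 0.0008 0.0012] |d| 0.35 rpy [ 3.1414  0.0008 -1.5698] t 28.1
```

```bash
python3 - <<'E'
from h import *
go(.46,.352,.32,-1.571)
E
```

```text
delta tool [-0.3221  0.0605  0.1193] twist [0.0002 0.0008 0.0012] |d| 0.349 rpy [ 3.1414  0.0008 -1.5698] t 28.1
```

carry_out:
  translation:
    - [-0.0403, 0.0076, 0.0149]
    - [-0.0403, 0.0076, 0.0149]
    - [-0.0403, 0.0076, 0.0149]
    - [-0.0403, 0.0076, 0.0149]
    - [-0.0403, 0.0076, 0.0149]
    - [-0.0403, 0.0076, 0.0149]
    - [-0.0403, 0.0076, 0.0149]
    - [-0.0403, 0.0076, 0.0149]
    - [0, 0, 0]
    - [0, 0, 0]
  twist:
    - [0, 0, 0]
    - [0, 0, 0]
    - [0, 0, 0]
    - [0, 0, 0]
    - [0, 0, 0]
    - [0, 0, 0]
    - [0, 0, 0]
    - [0, 0, 0]
    - [0, 0, 0]
    - [0, 0, 0]
  fingers: [0.6, 0.6, 0.6, 0.6, 0.6, 0.6, 0.6, 0.6, 0.6, 0.6]

```text
t: 29.1
tcp_pos: [0.4601, 0.3524, 0.3185]
eef_rot: [3.139, -0.002, -1.569]
force: [-0.2, -0.3, -0.2]
width: 0.602
```

```bash
python3 - <<'E'
from h import *
s=ctrl.state(); c,im=shot('wrist','w10'); np.save('w10cal.npy',c,allow_pickle=True); print(s['tcp_pos'],s['eef_rot'])
print(proj(c,[[.515,.352,.18],[.488,.348,.199],[.588,.357,.21]]))
E
```

```text
[0.4601 0.3524 0.3185] [ 3.1392 -0.0016 -1.5695]
[[319.513  147.5365]
 [325.3778 189.4149]
 [311.4959  25.0148]]
```

View pics/w10.png

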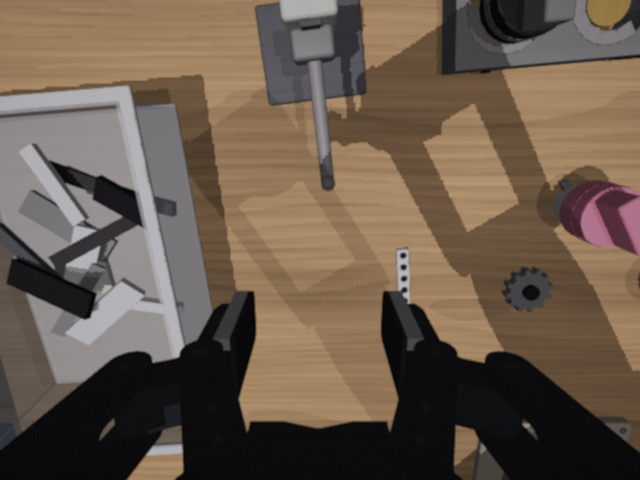

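```bash
python3 - <<'E'
from h import *
c=np.load('w10cal.npy',allow_pickle=True).item()
im=cv2.imread('pics/w10.png'); g=cv2.cvtColor(im,cv2.COLOR_BGR2GRAY)
w=onplane(c,[(315.7,70),(324.5,150)],.18); d=w[0]-w[1]; yaw=np.arctan2(d[1],d[0]); print('rod',w,'yaw',yaw)
t=onplane(c,[(328,183)],.197)[0]; p=onplane(c,[(309,20)],.21)[0]; b=onplane(c,[(314,62)],.19)[0]; print('tip',t,'post face',p,'block face',b)
u=np.array([np.cos(yaw),np.sin(yaw)])
for n,q,o in(('tip',t,-.023),('post',p,.073),('block',b,.053)): print(n,q[:2]-o*u)
e=onplane(c,[(258,5),(362,2),(272,104),(366,93)],.01); print(e, np.arctan2(*(e[0]-e[2])[1::-1]))
E
```

```text
rod [[0.5667 0.3547 0.18  ]
 [0.5133 0.3484 0.18  ]] yaw 0.11691528053606341
tip [0.4921 0.3462 0.197 ] post face [0.5906 0.3585 0.21  ] block face [0.5704 0.3557 0.19  ]
tip [0.515  0.3488]
post [0.5181 0.3499]
block [0.5178 0.3496]
[[0.6472 0.4153 0.01  ]
 [0.65   0.3069 0.01  ]
 [0.5494 0.4042 0.01  ]
 [0.561  0.2994 0.01  ]] 0.11311543016131134
```

```bash
python3 - <<'E'
from h import *
go(.462,-.283,.32,1.11)
E
```

```text
delta tool [ 0.6348 -0.0014  0.0001] twist [ 0.0012  0.0008 -2.6811] |d| 0.635 rpy [ 3.1408 -0.0007 -1.5711] t 29.15
```

carry_out:
  translation:
    - [0.0423, 0, 0]
    - [0.0423, 0, 0]
    - [0.0423, 0, 0]
    - [0.0423, 0, 0]
    - [0.0423, 0, 0]
    - [0.0423, 0, 0]
    - [0.0423, 0, 0]
    - [0.0423, 0, 0]
    - [0.0423, 0, 0]
    - [0.0423, 0, 0]
    - [0.0423, 0, 0]
    - [0.0423, 0, 0]
  twist:
    - [0, 0, 0]
    - [0, 0, 0]
    - [0, 0, 0]
    - [0, 0, 0]
    - [0, 0, 0]
    - [0, 0, 0]
    - [0, 0, 0]
    - [0, 0, 0]
    - [0, 0, 0]
    - [0, 0, 0]
    - [0, 0, 0]
    - [0, 0, 0]
  fingers: [0.6, 0.6, 0.6, 0.6, 0.6, 0.6, 0.6, 0.6, 0.6, 0.6, 0.6, 0.6]

```text
t: 30.35
tcp_pos: [0.4591, -0.1584, 0.3212]
eef_rot: [-3.139, -0.0, -1.574]
force: [1.6, 0.3, -0.9]
width: 0.6
```

carry_out:
  translation:
    - [0.0423, 0, 0]
    - [0.0423, 0, 0]
    - [0.0423, -0.001, 0]
    - [0, 0, 0]
    - [0, 0, 0]
    - [0, 0, 0]
    - [0, 0, 0]
    - [0, 0, 0]
    - [0, 0, 0]
    - [0, 0, 0]
    - [0, 0, 0]
    - [0, 0, 0]
  twist:
    - [0, 0, 0]
    - [0, 0, 0]
    - [0, 0, 0]
    - [0, 0, -0.145]
    - [0, 0, -0.145]
    - [0, 0, -0.145]
    - [0, 0, -0.145]
    - [0, 0, -0.145]
    - [0, 0, -0.145]
    - [0, 0, -0.145]
    - [0, 0, -0.145]
    - [0, 0, -0.145]
  fingers: [0.6, 0.6, 0.6, 0.6, 0.6, 0.6, 0.6, 0.6, 0.6, 0.6, 0.6, 0.6]

```text
t: 31.55
tcp_pos: [0.4598, -0.2835, 0.321]
eef_rot: [-3.141, -0.001, -0.263]
force: [1.1, 0.3, 0.2]
width: 0.597
```

carry_out:
  translation:
    - [0, 0, 0]
    - [0, 0, 0]
    - [0, 0, 0]
    - [0, 0, 0]
    - [0, 0, 0]
    - [0, 0, 0]
    - [0, 0, 0]
    - [0, 0, 0]
    - [0, 0, 0]
    - [0, 0, 0]
    - [0, 0, 0]
  twist:
    - [0, 0, -0.145]
    - [0, 0, -0.145]
    - [0, 0, -0.145]
    - [0, 0, -0.145]
    - [0, 0, -0.145]
    - [0, 0, -0.145]
    - [0, 0, -0.145]
    - [0, 0, -0.145]
    - [0, 0, -0.145]
    - [0, 0, -0.07]
    - [0, 0, 0]
  fingers: [0.6, 0.6, 0.6, 0.6, 0.6, 0.6, 0.6, 0.6, 0.6, 0.6, 0.6]

```text
t: 32.65
tcp_pos: [0.46, -0.2834, 0.3209]
eef_rot: [3.14, -0.001, 1.107]
force: [-0.4, -0.5, -0.4]
width: 0.601
```

```bash
python3 - <<'E'
from h import *
s=ctrl.state(); c,im=shot('wrist','w11'); np.save('w11cal.npy',c,allow_pickle=True); print(s['tcp_pos'],s['eef_rot'])
u,v=proj(c,[.462,-.283,.165])[0]; print(u,v)
u,v=int(u),int(v); x0,y0=max(0,u-110),max(0,v-110); print('crop origin',x0,y0,'x3')
cv2.imwrite('pics/w11z.png',cv2.resize(im[y0:y0+200,x0:x0+220,::-1],None,fx=3,fy=3,interpolation=cv2.INTER_CUBIC))
E
```

```text
[ 0.46   -0.2834  0.3209] [ 3.1403 -0.0006  1.1072]
318.2195739075133 215.6039700551043
crop origin 208 105 x3
```

View pics/w11z.png

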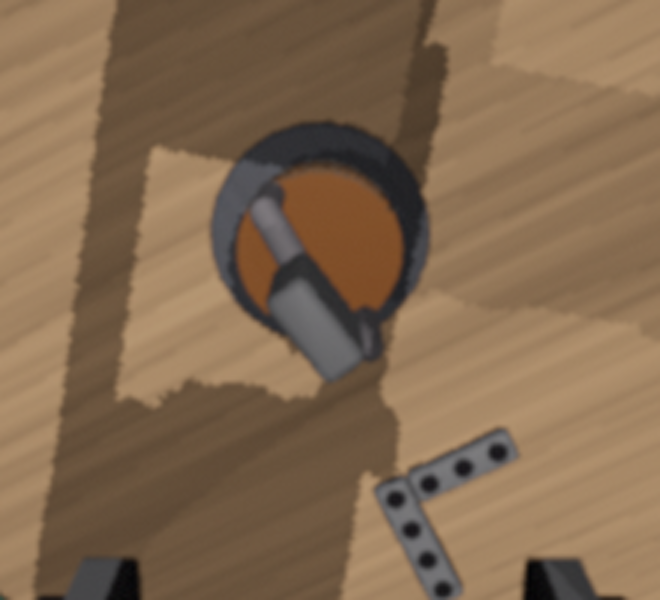

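```bash
python3 - <<'E'
from h import *
c=np.load('w11cal.npy',allow_pickle=True).item()
w=onplane(c,[(298,204.3),(309,197.7),(328.7,224.3),(318,231.7)],.165)[:,:2]; m=w.mean(0)
a=(w[2]+w[3]-w[0]-w[1])/2; yaw=np.arctan2(a[1],a[0]); print(w,m,np.linalg.norm(a),np.linalg.norm(w[0]-w[1]),'y-axis yaw',yaw)
f=onplane(c,[(208+322/3,105+250/3)],.06); print('body top c',f)
for y in (yaw+np.pi/2,yaw-np.pi/2): go(m[0],m[1],.136,y)
E
```

```text
[[ 0.4464 -0.2933]
 [ 0.4455 -0.283 ]
 [ 0.4724 -0.2786]
 [ 0.4741 -0.2893]] [ 0.4596 -0.286 ] 0.027569771656891565 0.010357209351846872 y-axis yaw 0.15237643515501698
body top c [[ 0.458  -0.2844  0.06  ]]
delta tool [-0.0029  0.0006  0.1848] twist [ 0.0013 -0.0003 -0.6186] |d| 0.185 rpy [ 3.1404 -0.0007  1.1046] t 32.7
delta tool [-0.0029  0.0006  0.1848] twist [-0.0004 -0.0017  2.523 ] |d| 0.185 rpy [ 3.1404 -0.0007  1.1046] t 32.7
```

carry_out:
  translation:
    - [-0.0029, 0.0006, 0]
    - [0, 0, 0]
    - [0, 0, 0]
    - [0, 0, 0]
    - [0, 0, 0]
    - [0, 0, 0.045]
    - [0, 0, 0.045]
    - [0, 0, 0.045]
    - [0, 0, 0.03]
    - [0, 0, 0.02]
    - [0, 0, 0]
  twist:
    - [0, 0, -0.124]
    - [0, 0, -0.124]
    - [0, 0, -0.124]
    - [0, 0, -0.124]
    - [0, 0, -0.123]
    - [0, 0, 0]
    - [0, 0, 0]
    - [0, 0, 0]
    - [0, 0, 0]
    - [0, 0, 0]
    - [0, 0, 0]
  fingers: [0.6, 0.6, 0.6, 0.6, 0.6, 0.6, 0.6, 0.6, 0.6, 0.6, 0.6]

```text
t: 33.8
tcp_pos: [0.4578, -0.2837, 0.1316]
eef_rot: [-3.138, -0.005, 1.724]
force: [-0.8, 0.3, -0.1]
width: 0.596
```

```bash
python3 - <<'E'
from h import *
print(ctrl.state()['force']); go(.4596,-.286,.135,1.723)
E
```

```text
[-0.7702  0.3058 -0.1181]
delta tool [-0.0025  0.0014 -0.0034] twist [-0.0037 -0.0052  0.0011] |d| 0.004 rpy [-3.1379 -0.0052  1.7241] t 33.8
```

Correct the small error, close and lift.

carry_out:
  translation:
    - [-0.0025, 0.0014, -0.004]
    - [0, 0, 0]
    - [0, 0, 0]
    - [0, 0, 0]
    - [0, 0, 0]
    - [0, 0, 0]
    - [0, 0, 0]
  twist:
    - [-0.003, -0.005, 0]
    - [0, 0, 0]
    - [0, 0, 0]
    - [0, 0, 0]
    - [0, 0, 0]
    - [0, 0, 0]
    - [0, 0, 0]
  fingers: [0.6, 0.6, 0, 0, 0, 0, 0]

```text
t: 34.5
tcp_pos: [0.4628, -0.2875, 0.1404]
eef_rot: [3.136, 0.006, 1.727]
force: [0.0, -1.4, 4.8]
width: 0.147
```

carry_out:
  translation:
    - [0, 0, -0.02]
    - [0, 0, -0.035]
    - [0, 0, -0.045]
    - [0, 0, -0.045]
    - [0, 0, -0.045]
    - [0, 0, 0]
    - [0, 0, 0]
  twist:
    - [0, 0, 0]
    - [0, 0, 0]
    - [0, 0, 0]
    - [0, 0, 0]
    - [0, 0, 0]
    - [0, 0, 0]
    - [0, 0, 0]
  fingers: [0, 0, 0, 0, 0, 0, 0]

```text
t: 35.2
tcp_pos: [0.4616, -0.2865, 0.33]
eef_rot: [3.136, 0.006, 1.727]
force: [0.2, 0.0, -3.3]
width: 0.152
```

```bash
python3 - <<'E'
from h import *
s=ctrl.state();print(s['force'],s['width'],s['tcp_pos'])
go(.42,.30,.33,.113)
E
```

```text
[ 0.1623  0.0424 -3.3044] 0.15214265656336667 [ 0.4616 -0.2865  0.33  ]
delta tool [ 0.5858  0.0502 -0.0031] twist [0.0086 0.0002 1.614 ] |d| 0.588 rpy [3.1364 0.0057 1.727 ] t 35.2
```

```bash
python3 - <<'E'
from h import *
go(.4176,.338,.33,.113)
E
```

```text
delta tool [ 0.6237  0.0537 -0.0033] twist [0.0086 0.0002 1.614 ] |d| 0.626 rpy [3.1364 0.0057 1.727 ] t 35.2
```

carry_out:
  translation:
    - [0.015, 0.0013, 0]
    - [0.03, 0.0026, 0]
    - [0.04, 0.0034, 0]
    - [0.04, 0.0034, 0]
    - [0.04, 0.0034, 0]
    - [0.04, 0.0034, 0]
    - [0.04, 0.0034, 0]
    - [0.04, 0.0034, 0]
    - [0.04, 0.0034, 0]
    - [0.04, 0.0034, 0]
    - [0.04, 0.0034, 0]
    - [0.04, 0.0034, 0]
  twist:
    - [0, 0, 0]
    - [0, 0, 0]
    - [0, 0, 0]
    - [0, 0, 0]
    - [0, 0, 0]
    - [0, 0, 0]
    - [0, 0, 0]
    - [0, 0, 0]
    - [0, 0, 0]
    - [0, 0, 0]
    - [0, 0, 0]
    - [0, 0, 0]
  fingers: [0, 0, 0, 0, 0, 0, 0, 0, 0, 0, 0, 0]

```text
t: 36.4
tcp_pos: [0.4274, 0.1611, 0.3248]
eef_rot: [-3.141, 0.005, 1.727]
force: [0.2, 1.0, -1.5]
width: 0.154
```

carry_out:
  translation:
    - [0.04, 0.0034, 0]
    - [0.04, 0.0034, 0]
    - [0.04, 0.0034, 0]
    - [0.035, 0.003, 0]
    - [0.0237, 0.0026, 0]
    - [0, 0, 0]
    - [0, 0, 0]
    - [0, 0, 0]
    - [0, 0, 0]
    - [0, 0, 0]
    - [0, 0, 0]
    - [0, 0, 0]
  twist:
    - [0, 0, 0]
    - [0, 0, 0]
    - [0, 0, 0]
    - [0, 0, 0]
    - [0, 0, 0]
    - [0, 0, 0.13]
    - [0, 0, 0.13]
    - [0, 0, 0.13]
    - [0, 0, 0.13]
    - [0, 0, 0.13]
    - [0, 0, 0.13]
    - [0, 0, 0.13]
  fingers: [0, 0, 0, 0, 0, 0, 0, 0, 0, 0, 0, 0]

```text
t: 37.6
tcp_pos: [0.4155, 0.3379, 0.3238]
eef_rot: [3.137, 0.004, 0.812]
force: [0.6, -0.1, -2.1]
width: 0.151
```

carry_out:
  translation:
    - [0, 0, 0]
    - [0, 0, 0]
    - [0, 0, 0]
    - [0, 0, 0]
    - [0, 0, 0]
    - [0, 0, 0]
    - [0, 0, 0]
  twist:
    - [0, 0, 0.13]
    - [0, 0, 0.13]
    - [0, 0, 0.13]
    - [0, 0, 0.13]
    - [0, 0, 0.13]
    - [0, 0, 0.054]
    - [0, 0, 0]
  fingers: [0, 0, 0, 0, 0, 0, 0]

```text
t: 38.3
tcp_pos: [0.4157, 0.338, 0.3241]
eef_rot: [3.136, 0.0, 0.113]
force: [-0.5, 0.2, -2.2]
width: 0.151
```

```bash
python3 - <<'E'
from h import *
s=ctrl.state();print(s['force'],s['width'])
go(.4176,.338,.241,.113)
c,im=shot('side','side2'); c2,im2=shot('wrist','w12')
for n,P in (('eye',[s['tcp_pos'][0],s['tcp_pos'][1],s['tcp_pos'][2]-.029]),('seat',[.517,.3493,.18])): print(n,proj(c,P),proj(c2,P))
cv2.imwrite('pics/m12.png',np.hstack([cv2.resize(im[200:420,200:440,::-1],(440,403)),cv2.resize(im2[60:420,140:500,::-1],(360,403))]))
E
```

```text
[-0.521   0.2436 -2.1562] 0.15075514391027767
delta tool [ 0.0019 -0.0003  0.0831] twist [ 0.006   0.     -0.0004] |d| 0.083 rpy [3.1356 0.     0.1126] t 38.3
eye [[363.8124 255.859 ]] [[315.7183 278.7846]]
seat [[300.219  310.2876]] [[447.2048 218.1277]]
```

View pics/m12.png

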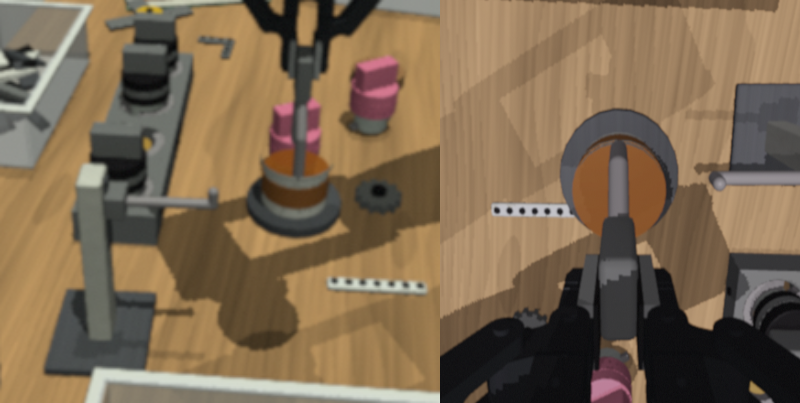

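carry_out:
  translation:
    - [0.0019, 0.001, 0.028]
    - [0, 0, 0.028]
    - [0, 0, 0.027]
    - [0, 0, 0]
    - [0, 0, 0]
  twist:
    - [0.006, 0, 0]
    - [0, 0, 0]
    - [0, 0, 0]
    - [0, 0, 0]
    - [0, 0, 0]
  fingers: [0, 0, 0, 0, 0]

```text
t: 38.9
tcp_pos: [0.419, 0.3372, 0.2434]
eef_rot: [-3.141, -0.002, 0.114]
force: [0.4, 0.9, -0.7]
width: 0.153
```

```bash
python3 - <<'E'
from h import *
s=ctrl.state();print(s['force'],s['tcp_pos'])
go(.517,.3483,.241,.113)
c,im=shot('side','side3'); e=np.array(s['tcp_pos'])-[0,0,.029]; u=np.array([.9936,.1127,0])
print(proj(c,[e,e+[0,0,.01],[.517,.3493,.18],np.array([.517,.3493,.199])-.028*u]))
cv2.imwrite('pics/m13.png',cv2.resize(im[220:380,230:430,::-1],(800,600),interpolation=cv2.INTER_CUBIC)[:, :800])
E
```

```text
[ 0.3805  0.9352 -0.7034] [0.419  0.3372 0.2434]
delta tool [0.0986 0.0002 0.0027] twist [-0.0011 -0.0024  0.001 ] |d| 0.099 rpy [-3.1405 -0.0024  0.114 ] t 38.9
[[358.8674 296.2173]
 [359.2091 291.3921]
 [300.219  310.2876]
 [316.6261 302.1428]]
```

carry_out:
  translation:
    - [0.015, 0, 0]
    - [0.015, 0, 0]
    - [0.015, 0, 0]
    - [0.015, 0, 0]
    - [0, 0, 0]
  twist:
    - [0, 0, 0]
    - [0, 0, 0]
    - [0, 0, 0]
    - [0, 0, 0]
    - [0, 0, 0]
  fingers: [0, 0, 0, 0, 0]

```text
t: 39.45
tcp_pos: [0.4813, 0.3446, 0.2462]
eef_rot: [-3.139, -0.007, 0.113]
force: [-0.2, -0.6, -2.4]
width: 0.146
```

carry_out:
  translation:
    - [0.013, 0, 0]
    - [0.013, 0, 0]
    - [0.0126, 0, 0]
    - [0, 0, 0]
  twist:
    - [0, 0, 0]
    - [0, 0, 0]
    - [0, 0, 0]
    - [0, 0, 0]
  fingers: [0, 0, 0, 0]

```text
t: 39.85
tcp_pos: [0.5185, 0.3489, 0.2455]
eef_rot: [-3.139, -0.006, 0.113]
force: [-0.5, 0.3, -1.3]
width: 0.151
```

```bash
python3 - <<'E'
from h import *
s=ctrl.state();print(s['force'],s['tcp_pos'])
go(.517,.3483,.209,.113)
c,im=shot('side','side4'); cv2.imwrite('pics/m14.png',cv2.resize(im[200:380,200:440,::-1],(800,600),interpolation=cv2.INTER_CUBIC))
E
```

```text
[-0.4876  0.2638 -1.3456] [0.5185 0.3489 0.2455]
delta tool [-0.0018  0.0005  0.0365] twist [-0.0025 -0.0059 -0.0002] |d| 0.037 rpy [-3.1391 -0.0059  0.1128] t 39.85
```

View pics/m14.png

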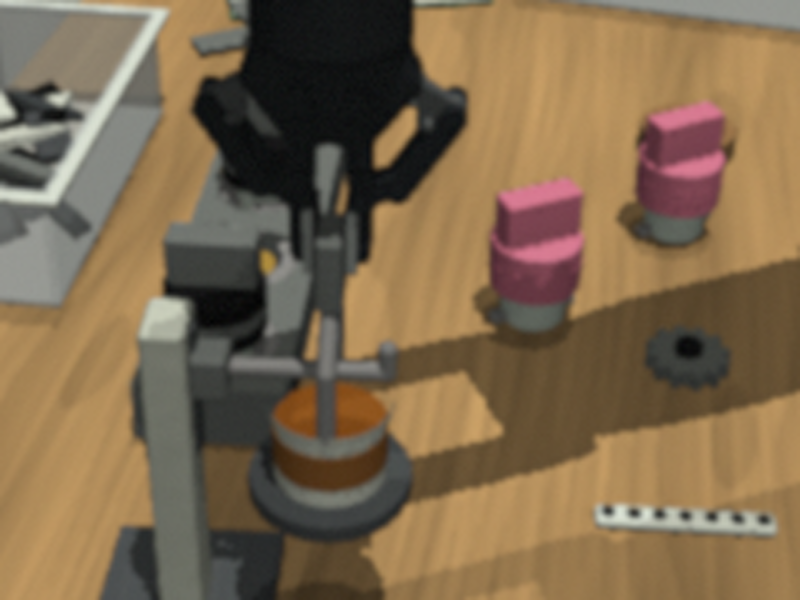

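carry_out:
  translation:
    - [-0.001, 0, 0.012]
    - [0, 0, 0.012]
    - [0, 0, 0.008]
    - [0, 0, 0.004]
    - [0, 0, 0]
  twist:
    - [-0.0025, -0.0059, 0]
    - [0, 0, 0]
    - [0, 0, 0]
    - [0, 0, 0]
    - [0, 0, 0]
  fingers: [0, 0, 0, 0, 0]

```text
t: 40.4
tcp_pos: [0.5158, 0.348, 0.207]
eef_rot: [3.14, 0.004, 0.113]
force: [-1.3, -2.2, -0.0]
width: 0.152
```

carry_out:
  translation:
    - [0, 0, 0.004]
    - [0, 0, 0.004]
    - [0, 0, 0]
  twist:
    - [0, 0, 0]
    - [0, 0, 0]
    - [0, 0, 0]
  fingers: [0, 0, 0]

```text
t: 40.7
tcp_pos: [0.5168, 0.3483, 0.2001]
eef_rot: [3.141, 0.001, 0.113]
force: [-1.2, -3.5, 2.6]
width: 0.146
```

carry_out:
  translation:
    - [0, 0.001, 0.003]
    - [0, 0, 0.003]
    - [0, 0, 0]
    - [0, 0, 0]
    - [0, 0, 0]
  twist:
    - [0, 0, 0]
    - [0, 0, 0]
    - [0, 0, 0]
    - [0, 0, 0]
    - [0, 0, 0]
  fingers: [0, 0, 0, 0, 0]

```text
t: 41.2
tcp_pos: [0.5172, 0.3476, 0.1947]
eef_rot: [3.141, 0.0, 0.113]
force: [1.6, -2.4, 4.7]
width: 0.149
```

```bash
python3 - <<'E'
from h import *
# rod sink from side view: compare brightness column profile of rod before/after
c=cal('side'); a=cv2.cvtColor(cv2.imread('pics/side4.png'),cv2.COLOR_BGR2GRAY).astype(int)
c,im=shot('side','side5'); b=cv2.cvtColor(im,cv2.COLOR_RGB2GRAY).astype(int)
u=np.array([.9936,.1127,0]); S=np.array([.517,.3493,.18])
print(proj(c,[S,S-[0,0,.015],S+.035*u,S-.02*u]).round(1).tolist())
for x in (276,280,284): print(x,a[300:328,x].tolist(),b[300:328,x].tolist())
s=ctrl.state(); print(s['force'],s['tcp_pos'])
E
```

```text
[[300.2, 310.3], [300.3, 317.1], [279.9, 309.4], [311.9, 310.8]]
276 [14, 8, 22, 37, 49, 58, 74, 102, 126, 129, 111, 88, 67, 61, 64, 64, 64, 59, 55, 52, 54, 52, 51, 52, 53, 52, 53, 52] [13, 8, 20, 36, 50, 59, 58, 59, 64, 70, 71, 67, 64, 68, 91, 117, 130, 123, 105, 80, 62, 53, 52, 52, 53, 52, 54, 53]
280 [106, 79, 71, 72, 74, 72, 79, 102, 126, 128, 113, 91, 70, 61, 62, 64, 64, 59, 55, 52, 51, 54, 57, 57, 60, 59, 56, 54] [129, 123, 118, 107, 84, 74, 75, 73, 69, 65, 66, 65, 64, 64, 58, 68, 103, 124, 110, 83, 60, 53, 53, 53, 52, 52, 54, 52]
284 [73, 64, 65, 64, 64, 61, 66, 96, 124, 127, 116, 95, 74, 63, 61, 62, 63, 59, 55, 60, 72, 80, 84, 84, 84, 85, 86, 88] [117, 115, 98, 72, 63, 64, 64, 66, 64, 64, 65, 64, 64, 63, 60, 59, 68, 79, 84, 81, 61, 51, 51, 50, 49, 50, 51, 52]
[ 1.9837 -2.592   4.6021] [0.5172 0.3476 0.1947]
```

carry_out:
  translation:
    - [0, 0, 0]
    - [0, 0, -0.003]
    - [0, 0, -0.003]
    - [0, 0, -0.003]
    - [0, 0, -0.001]
    - [0, 0, 0]
  twist:
    - [0, 0, 0]
    - [0, 0, 0]
    - [0, 0, 0]
    - [0, 0, 0]
    - [0, 0, 0]
    - [0, 0, 0]
  fingers: [0, 0, 0, 0, 0, 0]

```text
t: 41.85
tcp_pos: [0.5166, 0.3473, 0.204]
eef_rot: [3.141, 0.002, 0.113]
force: [3.6, -4.2, 0.6]
width: 0.148
```

carry_out:
  translation:
    - [0.0008, 0.0016, -0.001]
    - [0, 0, 0]
    - [0, 0, 0]
    - [0, 0, 0]
    - [0, 0, 0]
    - [0, 0, 0]
  twist:
    - [0, 0, 0]
    - [0, 0, 0]
    - [0, 0, 0]
    - [0, 0, 0]
    - [0, 0, 0]
    - [0, 0, 0]
  fingers: [0, 0, 0.25, 0.4, 0.5, 0.5]

```text
t: 42.45
tcp_pos: [0.5175, 0.3462, 0.2051]
eef_rot: [3.141, 0.002, 0.113]
force: [-0.5, 0.7, -0.3]
width: 0.506
```

carry_out:
  translation:
    - [0, 0, -0.01]
    - [0, 0, -0.03]
    - [0, 0, -0.04]
    - [0, 0, -0.04]
    - [-0.03, 0, -0.02]
    - [0, 0, 0]
    - [0, 0, 0]
    - [0, 0, 0]
    - [0, 0, 0]
    - [0, 0, 0]
  twist:
    - [0, 0, 0]
    - [0, 0, 0]
    - [0, 0, 0]
    - [0, 0, 0]
    - [0, 0, 0]
    - [0, 0, 0]
    - [0, 0, 0]
    - [0, 0, 0]
    - [0, 0, 0]
    - [0, 0, 0]
  fingers: [0.5, 0.5, 0.5, 0.5, 0.5, 0.5, 0.5, 0.5, 0.5, 0.5]

```text
t: 43.45
tcp_pos: [0.4881, 0.3424, 0.3438]
eef_rot: [3.14, 0.004, 0.113]
force: [-0.1, -0.0, -0.6]
width: 0.499
```

```bash
python3 - <<'E'
from h import *
s=ctrl.state(); print(s['force'],s['tcp_pos'],s['t'])
c,im=shot('side','side6'); b=cv2.cvtColor(im,cv2.COLOR_RGB2GRAY).astype(int)
print(b[300:328,276].tolist())
def org(i):
    h=cv2.cvtColor(i,cv2.COLOR_RGB2HSV); m=cv2.inRange(h,(5,140,50),(14,255,255)); m[:270]=0;m[400:]=0;m[:,:240]=0;m[:,360:]=0
    ys,xs=np.nonzero(m); return xs.mean().round(1),ys.mean().round(1),len(xs)
for n in('side4','side5','side6'): print(n,org(cv2.imread('pics/%s.png'%n)[:,:,::-1].copy()))
c,im=shot('scene','scene2')
cv2.imwrite('pics/m15.png',np.hstack([cv2.resize(cv2.imread('pics/side6.png')[180:400,200:400],(400,440)),cv2.resize(im[140:380,250:560,::-1],(400,440))]))
E
```

```text
[-0.056  -0.0497 -0.5708] [0.4881 0.3424 0.3438] 43.45
[12, 6, 21, 36, 51, 57, 56, 57, 75, 112, 140, 137, 114, 90, 71, 61, 62, 59, 53, 51, 51, 52, 50, 52, 51, 51, 52, 51]
side4 (np.float64(298.6), np.float64(327.7), 368)
side5 (np.float64(301.0), np.float64(349.9), 382)
side6 (np.float64(301.2), np.float64(343.7), 372)
```

carry_out:
  translation:
    - [0, 0, 0]
    - [0, 0, 0]
    - [0, 0, 0]
    - [0, 0, 0]
    - [0, 0, 0]
    - [0, 0, 0]
    - [0, 0, 0]
    - [0, 0, 0]
    - [0, 0, 0]
    - [0, 0, 0]
  twist:
    - [0, 0, 0]
    - [0, 0, 0]
    - [0, 0, 0]
    - [0, 0, 0]
    - [0, 0, 0]
    - [0, 0, 0]
    - [0, 0, 0]
    - [0, 0, 0]
    - [0, 0, 0]
    - [0, 0, 0]
  fingers: [0.5, 0.5, 0.5, 0.5, 0.5, 0.5, 0.5, 0.5, 0.5, 0.5]

```text
t: 44.55
tcp_pos: [0.4881, 0.3427, 0.3452]
eef_rot: [3.141, 0.002, 0.113]
force: [-0.2, -0.0, 0.3]
width: 0.501
```

```bash
python3 - <<'E'
from h import *
c,im=shot('side','side7'); b=cv2.cvtColor(im,cv2.COLOR_RGB2GRAY).astype(int); print(b[304:318,276].tolist())
h=cv2.cvtColor(im,cv2.COLOR_RGB2HSV); m=cv2.inRange(h,(5,140,50),(14,255,255)); m[:270]=0;m[400:]=0;m[:,:240]=0;m[:,360:]=0
ys,xs=np.nonzero(m); print(xs.mean(),ys.mean(),len(xs))
print(ctrl.state()['force']); job.close_job()
E
```

```text
[50, 57, 56, 57, 75, 112, 141, 137, 116, 91, 70, 60, 60, 59]
301.40771349862257 344.05785123966945 363
[ 0.594  -0.6777  0.4982]
the job is handed in; nothing more can be done
```

I locked the three black packs on the table into sockets 3, 1 and 0, then hung, tugged and released the lamp. The job is handed in. I saw no fourth pack, and I left the pink look-alikes and the other things alone.

**Packs:** Each one reached the end of its 60° turn. When I eased up, each resisted an upward pull of about 12 to 15 N, so it was in its notch. An overhead picture after the third pack showed all three bars lying along the charger's x axis. I did not measure the packs again after that.

**Lamp:** It had been knocked about 5 cm towards the last pack partway through, so I measured it again before gripping it. During the tug the side camera showed the hook sunk about 17 mm, a little over the 15 mm asked, for about half a second. The upward force on the tool was about 4.7 N.

**Last checks:** After release the rod sits about 5 mm down under the lamp's weight. Two pictures about 1 s apart showed it steady, and the force on the gripper was within its noise. I read these last two from pixel values, because the limit on viewed pictures was reached and my final composite was refused.

**Readings that disagreed:** The arm sat up to 5 mm above, and 2 to 4 mm sideways from, its commanded position while gripping on the table. There was also about 4 N of sideways force on the lamp just before release; I moved the tool 2 mm to ease it but did not read the force again before opening.

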